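Bring the coasting sculpting turntable to rest at its slot and lock it with its pin

ROBOT

A 6-joint arm with a two-finger parallel gripper is mounted at the origin on the work surface. World frame = base frame: x ahead of the robot, y to its left, z up, the work surface at z = 0. Lengths are in m, angles in rad, forces in N, time in s.
With the tool pointing down it reaches from about 0.35 to 0.975 m from the base axis. Payload 4.9 kg.
Tool frame: the origin (TCP) lies between the finger pads; the fingertips stand 17 mm ahead of it and the grasp point (between the pads) lies 2 mm behind it; z points along the fingers, y is the direction in which the jaws open and shut (so a half turn about z gives the same grasp; the last joint's range is limited). The gripper opens to 85 mm and grips with 20 to 120 N. Pads are 22 mm wide; open, the fingers measure 114 mm over their backs; the gripper's body (76 mm by 85 mm) begins 54 mm behind the grasp point. The pads swing forward as they close: fully open they stand 13 mm farther back than shut.
Start: joints at [-1.345, 0.053, 1.613, -0, 1.476, -0.119], TCP at [0.211, -0.588, 0.248] pointing down, gripper open.
Joint ranges: [-3.01, 3.01], [-1.01, 2.22], [0.06, 2.58], [-1.02, 4.17], [0.09, 2.62], [-3.14, 3.14]. Speed limits (rad/s): [2.57, 2.57, 3.14, 3.14, 3.14, 3.14].

INTERFACE

Orientations are given as a unit quaternion [w, x, y, z].
In Python, from plant import state, grab_frame, camera_model, job_done, find_in, silhouettes, landmark_of gives the robot as it stands.
- The arm moves only by the shell command python3 -m crank 'ROWS'. ROWS is JSON, a list of rows, each an object with "angular": the turn, a rotation vector about the tool's x, y, z each as a share of 5 degrees, from -1 to 1, a list of three; "delta_pos": the shift along the tool's x, y, z each as a share of 3 cm, from -1 to 1, a list of three; "gripper": the opening, from 0 (shut) to 1 (fully open). In form: [{"angular": [ax, ay, az], "delta_pos": [tx, ty, tz], "gripper": gripper}, ...]. A call has 1 to 12 rows; each row shifts and turns the commanded pose from where the row before left it, along the tool's axes as they then stand; what a row does not reach is not made up. A row lasts 1/8 s, in which the tool goes at most 62.5 mm and 10.7 degrees, less where a joint would pass 70% of its speed; a pose out of reach is approached as far as the arm can. A call with a number of a shift or a turn outside -1 to 1 is refused whole. A call with a gripper value outside its range is refused whole. The fingers move at their own pace and stop on an object; the grip force is fixed at half the most. Time passes only in rows, so rows that do not move let the fingers close. It gives the time, the measured TCP pose, the force and the opening at its end, in the units of the state.
- state(): the state, without advancing time (a new reading comes with each control period).
- grab_frame(name): name is "side" or "top"; returns the picture (480x640x3 uint8, red, green, blue); there is no depth.
- camera_model(name): a dict with "camera_matrix" (3x3 intrinsics, pixels), "dist_coeffs" ([k1, k2, p1, p2, k3] as OpenCV has them; the pictures are not rectified), "rvec" (rotation vector, rad) and "tvec" (3), from world to camera coordinates, as OpenCV has them. Camera axes: x right, y down, z forward; pixel columns grow to the right and rows downward; lengths in m; the calibration is good to about 2 mm. A picture is of the moment at which its call begins. camera_model takes no time and is no camera call.
- job_done(): hands the job in, once; it reports no verdict.
Trained networks look in the newest picture that a camera, given by its name, has taken for a name from the list of things; names that differ only in an ending like _2 or _b are one class to them, and where a whole thing is asked for, a point or a joint stands for the part that bears it (a point fixed in the world has none). Each returns a list of dicts, best first, with "conf" (0 to 1); they miss things now and then, are a little off and sometimes report something else, mostly with a low value. They report only what shows in the picture. A call takes as long as a camera call. They do not tell look-alikes from the thing itself.
- find_in(camera, target): "bbox" ([left, top, right, bottom] in pixels, round what is visible of it).
- silhouettes(camera, target): "mask" (480x640 bool, what is visible of it) and "bbox" ([left, top, right, bottom] in pixels, round what is visible of it).
- landmark_of(camera, target): "pixel" ([column, row] in pixels: a listed point, or the origin of a listed thing).
The state is a dict: "time": time; "joint_pos": joint angles; "joint_vel": joint speeds; "joint_efforts": joint torques, N m; "tool_pos": TCP position; "tool_rot": TCP orientation; "contact_force": force on the tool from outside, world axes, zero at the start; "ft_torque": the same for the moment, N m; "gripper_width": opening from 0.0 (shut) to 1.0 (fully open).
Only numpy, scipy, OpenCV 4.12 (cv2) and the standard library are available. Lean on these libraries where they do the work, as an engineer would, in place of code of your own. Each camera call takes 0.05 s, during which the arm holds its last target.

TASK

The aluminium wheel of the sculpting turntable is still coasting round from a push, with a freshly painted figure on it. Slow it with a light touch of the fingers on its flat top so that the hole near its rim comes to rest exactly over the slot of the fixed arm beneath, and let go of it so that it stays there by itself. Then take the steel locking pin out of its wooden block and put it through the hole into the slot, fully home with its head resting on the wheel, and let go; never press hard on the wheel (15 N at most), leave the figure untouched and the other things on the table where they are.

Things in the scene. Friction and masses are not known exactly. Their poses are not given: they have to be found in the camera images.
- spindle (a joint): angle of the free wheel about its upright axis, rad, unlimited (count it modulo 2 pi); 0 (or any whole turn) when the hole is over the slot; grows anticlockwise seen from above. In the first second the wheel gathers way, then it coasts clockwise at 1 to 2 rad/s and loses about 0.05 rad/s each second (inertia about 0.01 kg m2); once stopped it stays where it is
- turntable: fixed dark cast base of the turntable, bolted down; origin on the table on the wheel's axis. Its x axis points along the slotted arm. Foot 170 mm across, column 116 mm across up to 70 mm height; the forked arm, 40 mm wide, reaches to 145 mm from the axis, its top 66 mm above the table, 20 mm thick
- wheel: plain flat aluminium disc 230 mm across, 14 mm thick, turning on the base; origin on its axis at table height, its flat top 92 mm above the table; its x axis points to the hole. It rides on a stiff sprung bearing: gives 1 mm per 8 N, so its top is 92 mm give or take 1 mm. Free flat ring from 35 mm radius outwards, hole apart
- hole (a point): centre of the only hole in the wheel, on its top face: 15 mm across, right through, 95 mm from the axis; it travels with the wheel
- slot (a point): point in the slot of the fixed arm, at the height of the arm's top (66 mm above the table, 26 mm below the wheel's top), 95 mm from the axis: here the pin must go. The slot is 14 mm wide, runs radially from 79 mm and is open at the outer end of the fork, where it is seen beyond the wheel's rim
- figure: small orange clay animal glued on the middle of the wheel, about 56 mm across, 48 mm tall, paint still wet: must not be touched; origin at the centre of its underside
- pin: loose steel locking pin standing upright in its block: shank 12 mm across and 45 mm long, tapered to 6 mm over the lowest 5 mm; on top of it a round head 26 mm across and 24 mm high to grip. Origin at the shank's lower tip, z up along the pin: head from 45 to 69 mm above the origin. 70 g. In the block its tip is 10 mm above the table
- pin_block: fixed wooden block 70 x 70 x 40 mm, with a hole 15 mm across and 30 mm deep in the middle of its top that holds the pin; it stands to the left or the right of the turntable; origin at the centre of its underside
- glue_bottle: bystander: white glue bottle, 60 mm across, 115 mm tall; origin at the centre of its underside; it stands beside the turntable on the side without the pin block
- tape_roll: bystander: roll of tape lying flat, 86 mm across, 24 mm high; origin at the centre of its underside
- modelling_tool: bystander: modelling spatula 170 mm long, lying on the table, its long axis along its x
- bead_cup: bystander: small white cup, 64 mm across its rim, 50 mm tall; origin at the centre of its underside
- ghost: bystander: small white ceramic ghost ornament, 40 mm across, 44 mm tall; origin at the centre of its underside
Not all that is in view belongs to the job. Of the things like the pin, leave any that is green; of the rest the smaller one is meant.

How it is judged:
By the outcome, as a careful person would: the job done as asked, in the order asked, and still so for the second after the job is handed in, with the robot touching nothing.
It also fails if it takes over 69 s, if anything falls off the work surface, if the arm or the gripper's body presses on something with over 40 N, if the wrist force passes 120 N, or if a joint passes its speed limit or range.

## Working session

There is one attempt and no reset: what is moved stays moved. The work goes in short steps, Python scripts to look and compute and a shell command to move; the robot and the scene stay as the last step left them, time stands still between calls to the robot, and variables do not carry over. Pictures are saved under pics/ and viewed, and the job is handed in when it is done.

```bash
ls; mkdir -p pics; python3 - <<'E'
from plant import *
import cv2,numpy as np
s=state();print({k:np.round(v,3).tolist() for k,v in s.items()})
for n in ("top","side"):
    f=grab_frame(n);cv2.imwrite(f"pics/{n}0.png",f[:,:,::-1])
    m=camera_model(n);print(n,{k:np.round(v,4).tolist() for k,v in m.items()})
print(state()["time"])
E
```

```text
pics
{'time': 0.0, 'joint_pos': [-1.345, 0.053, 1.614, 0.0, 1.476, -0.119], 'joint_vel': [0.001, 0.001, 0.001, 0.0, -0.0, -0.001], 'joint_efforts': [0.001, -39.367, -37.018, -0.0, 0.007, 0.0], 'tool_pos': [0.211, -0.588, 0.247], 'tool_rot': [-0.001, 0.985, 0.172, -0.0], 'contact_force': [0.167, 1.0, 0.618], 'ft_torque': [0.021, 0.004, -0.009], 'gripper_width': 0.998}
top {'camera_matrix': [[589.2127, 0.0, 317.6595], [0.0, 589.2127, 238.0108], [0.0, 0.0, 1.0]], 'dist_coeffs': [0.001, 0.0, 0.0, 0.0, 0.0], 'rvec': [2.1972, -2.1615, 0.127], 'tvec': [-0.0076, 0.5195, 1.3408]}
side {'camera_matrix': [[518.3181, 0.0, 309.4283], [0.0, 518.3181, 240.3537], [0.0, 0.0, 1.0]], 'dist_coeffs': [-0.1315, 0.0, 0.0, 0.0, 0.0], 'rvec': [0.7535, -2.6554, 1.0295], 'tvec': [0.4599, 0.2592, 1.0759]}
0.1
```

View pics/top0.png

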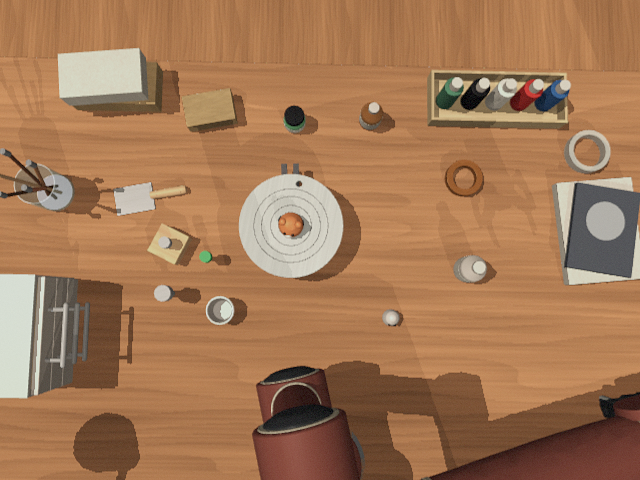

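View pics/side0.png

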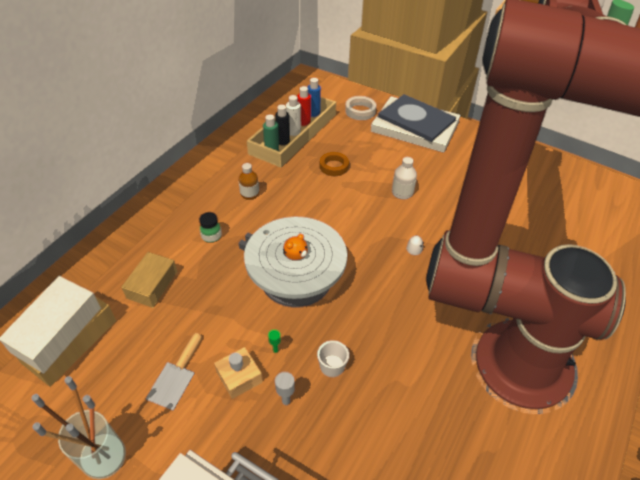

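```bash
cat > h.py <<'E'
from plant import *
import cv2,numpy as np
from scipy.spatial.transform import Rotation as Ro
def cam(n):
    m=camera_model(n);K=np.array(m["camera_matrix"]);d=np.array(m["dist_coeffs"])
    return K,d,np.array(m["rvec"],float).reshape(3),np.array(m["tvec"],float).reshape(3)
def ray(n,p):
    K,d,r,t=cam(n);R=cv2.Rodrigues(r)[0]
    u=cv2.undistortPoints(np.array(p,float).reshape(1,1,2),K,d).reshape(2)
    return -R.T@t, R.T@np.array([u[0],u[1],1.])
def onz(n,p,z):
    c,v=ray(n,p);return c+v*(z-c[2])/v[2]
def tri(p1,p2):
    c1,v1=ray("top",p1);c2,v2=ray("side",p2)
    A=np.stack([v1,-v2],1);k=np.linalg.lstsq(A,c2-c1,rcond=None)[0]
    a,b=c1+k[0]*v1,c2+k[1]*v2;return (a+b)/2,np.linalg.norm(a-b)
def proj(n,P):
    K,d,r,t=cam(n);return cv2.projectPoints(np.atleast_2d(np.array(P,float)),r,t,K,d)[0].reshape(-1,2)
def R():
    q=state()["tool_rot"];return Ro.from_quat([q[1],q[2],q[3],q[0]]).as_matrix()
def togo(P):
    s=state();d=R().T@(np.array(P)-s["tool_pos"]);return d,d/0.03
def yaw(): M=R();return np.degrees(np.arctan2(M[1,0],M[0,0]))
def show():
    s=state();print("t",round(s["time"],3),"tcp",np.round(s["tool_pos"],4),"F",np.round(s["contact_force"],2),"w",round(s["gripper_width"],3),"yaw",round(yaw(),2),"q",np.round(s["joint_pos"],3),"toolz",np.round(R()[:,2],4))
E
python3 - <<'E'
from h import *
for n in ("top","side"):
    print(n,"cam pos",ray(n,(320,240))[0].round(3))
    for k,z in (("turntable",0),("wheel",0),("figure",.092),("hole",.092),("slot",.066),("pin",0.01),("pin_block",0),("glue_bottle",0),("bead_cup",0),("ghost",0),("tape_roll",0),("modelling_tool",0)):
        for r in landmark_of(n,k)[:3]:
            print(n,k,round(r["conf"],2),np.round(r["pixel"],1),onz(n,r["pixel"],z).round(4))
show()
E
```

```text
top cam pos [0.385 0.024 1.385]
top turntable 0.63 [290.7 229.5] [0.5412 0.0645 0.    ]
top wheel 0.76 [291.7 228.2] [0.5443 0.0622 0.    ]
top figure 0.6 [290.1 224.7] [0.5415 0.0634 0.092 ]
top slot 0.62 [172.4 243.9] [0.4967 0.3264 0.066 ]
top slot 0.58 [288.9 187. ] [0.6306 0.0686 0.066 ]
top slot 0.41 [296.2 180.7] [0.6455 0.0523 0.066 ]
top pin 0.62 [174.4 243.8] [0.5018 0.3346 0.01  ]
top pin 0.51 [171.5 295.5] [0.3817 0.3366 0.01  ]
top pin 0.48 [208.5 258.3] [0.4692 0.2542 0.01  ]
top pin_block 0.82 [172.9 247.3] [0.4943 0.34   0.    ]
top glue_bottle 0.59 [465.6 269. ] [ 0.4546 -0.35    0.    ]
top glue_bottle 0.33 [290.9 226.3] [0.5488 0.0642 0.    ]
top bead_cup 0.61 [224.2 310.5] [0.3488 0.2154 0.    ]
top ghost 0.76 [388.5 319.6] [ 0.3335 -0.168   0.    ]
top tape_roll 0.55 [463.  178.1] [ 0.6725 -0.3458  0.    ]
top modelling_tool 0.84 [149.4 194.8] [0.618  0.4003 0.    ]
side cam pos [0.113 0.696 0.969]
side turntable 0.87 [295.  280.7] [0.5364 0.0711 0.    ]
side wheel 0.73 [300.2 276.2] [0.5332 0.0531 0.    ]
side wheel 0.17 [240.9 377.1] [0.4953 0.3416 0.    ]
side
[... 370 characters left out ...]
 0.64 [274.4 355.6] [0.4614 0.2676 0.01  ]
side pin 0.6 [234.4 375.7] [0.5045 0.3499 0.01  ]
side pin_block 0.77 [238.6 376.5] [0.5001 0.3431 0.    ]
side pin_block 0.42 [295.5 276.9] [0.5416 0.0608 0.    ]
side glue_bottle 0.76 [402.8 189.9] [ 0.4533 -0.3564  0.    ]
side bead_cup 0.79 [333.6 365.3] [0.347  0.2172 0.    ]
side ghost 0.48 [413.5 249. ] [ 0.3379 -0.169  -0.    ]
side tape_roll 0.8 [331.5 163.4] [ 0.6804 -0.3512 -0.    ]
side tape_roll 0.45 [333.5 366.1] [0.3463 0.219  0.    ]
side modelling_tool 0.85 [179.8 370.9] [0.6118 0.399  0.    ]
t 1.3 tcp [ 0.2112 -0.5882  0.2483] F [-0.16  0.57  0.43] w 0.996 yaw 19.75 q [-1.345  0.053  1.613 -0.     1.476 -0.119] toolz [-0. -0. -1.]
```

```bash
python3 - <<'E'
import cv2
a=cv2.imread("pics/top0.png");b=cv2.imread("pics/side0.png")
c=cv2.resize(a[150:330,120:380],None,fx=3,fy=3,interpolation=cv2.INTER_CUBIC);cv2.imwrite("pics/c1.png",c)
c=cv2.resize(b[310:430,190:370],None,fx=4,fy=4,interpolation=cv2.INTER_CUBIC);cv2.imwrite("pics/c2.png",c)
E
```

```text
(no output)
```

View pics/c1.png

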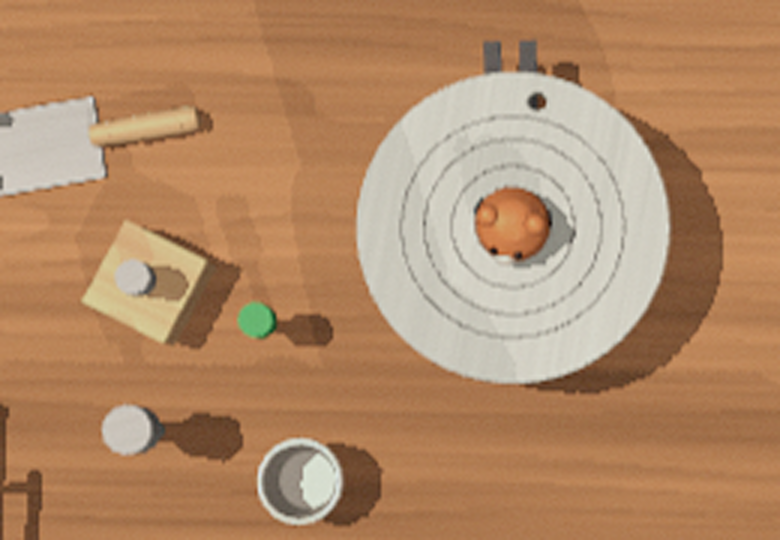

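View pics/c2.png

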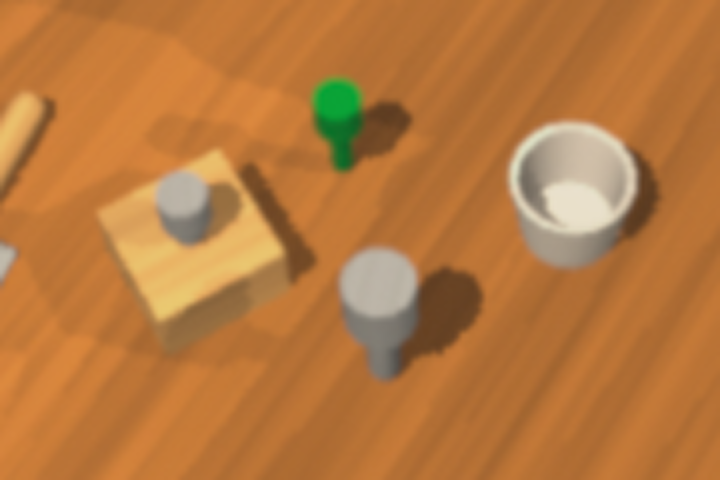

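```bash
cat > meas.py <<'E'
from h import *
def wheelfit(n,f):
    m=silhouettes(n,"wheel")[0]["mask"].astype(np.uint8)
    return m
def fit_circle_world(n,mask,z,r=0.115):
    c=max(cv2.findContours(mask,cv2.RETR_EXTERNAL,cv2.CHAIN_APPROX_NONE)[0],key=cv2.contourArea)
    c=cv2.convexHull(c).reshape(-1,2)
    P=np.array([onz(n,p,z)[:2] for p in c])
    from scipy.optimize import least_squares
    s=least_squares(lambda q:np.hypot(P[:,0]-q[0],P[:,1]-q[1])-q[2],[*P.mean(0),r],loss="soft_l1",f_scale=.002)
    return s.x,P
E
python3 - <<'E'
from meas import *
f=grab_frame("top");cv2.imwrite("pics/top1.png",f[:,:,::-1])
S=silhouettes("top","wheel");T=state()["time"];print(T,[(s["conf"],s["bbox"]) for s in S])
x,P=fit_circle_world("top",S[0]["mask"].astype(np.uint8),.092);print("wheel circ",x)
np.save("wm.npy",S[0]["mask"])
S=silhouettes("top","turntable");print([(s["conf"],s["bbox"]) for s in S])
m=S[0]["mask"];np.save("tm.npy",m)
print(np.argwhere(m[150:185])[:,::-1][:80].tolist() if m.any() else 0)
# color view of fork
print(f[158:180,278:302].mean(2).astype(int))
cv2.imwrite("pics/c3.png",cv2.resize(f[150:300,220:360,::-1],None,fx=4,fy=4,interpolation=cv2.INTER_NEAREST))
E
```

```text
1.4 [(0.7, [239.2, 175.3, 339.9, 275.9])]
wheel circ [0.53974956 0.06279969 0.11473237]
[(0.86, [237.1, 166.6, 341.0, 281.8])]
[[283, 15], [284, 15], [285, 15], [294, 15], [295, 15], [296, 15], [297, 15], [282, 16], [283, 16], [284, 16], [285, 16], [293, 16], [294, 16], [295, 16], [296, 16], [297, 16], [282, 17], [283, 17], [284, 17], [285, 17], [286, 17], [293, 17], [294, 17], [295, 17], [296, 17], [297, 17], [298, 17], [282, 18], [283, 18], [284, 18], [285, 18], [286, 18], [293, 18], [294, 18], [295, 18], [296, 18], [297, 18], [298, 18], [282, 19], [283, 19], [284, 19], [285, 19], [286, 19], [293, 19], [294, 19], [295, 19], [296, 19], [297, 19], [298, 19], [281, 20], [282, 20], [283, 20], [284, 20], [285, 20], [286, 20], [293, 20], [294, 20], [295, 20], [296, 20], [297, 20], [298, 20], [281, 21], [282, 21], [283, 21], [284, 21], [285, 21], [286, 21], [293, 21], [294, 21], [295, 21], [296, 21], [297, 21], [298, 21], [281, 22], [282, 22], [283, 22], [284, 22], [285, 22], [286, 22], [293, 22]]
[[121 119 124 121 119 123 121 121 122 123 125 126 126 125 126 124 122 124
  125 125 123 123 
[... 1430 characters left out ...]
35 134 108  91  86  84  86  87 112 141 141 143 139 105 103 108 106
   91  88  83  73  68  64]
 [130 130 141 142 132 153 176 176 175 183 189 186 186 187 177 176 182 179
  175 155 153 151 123  95]
 [165 178 184 190 188 196 209 210 211 210 209 209 208 208 208 207 208 208
  208 196 194 197 185 177]
 [195 202 204 204 204 202 205 203 205 206 203 206 207 207 207 208 207 207
  206 205 206 205 204 206]
 [202 204 202 202 201 200 202 200 202 203 202 203 205 205 204 205 206 205
  206 206 205 204 202 204]
 [206 203 204 203 204 204 201 201 202 200 199 201 203 203 201 200 203 204
  205 203 205 207 206 205]
 [207 206 205 206 205 205 204 203 203 202 202 203 202 201 200 200 203 199
  202 201 203 203 203 204]]
```

View pics/c3.png

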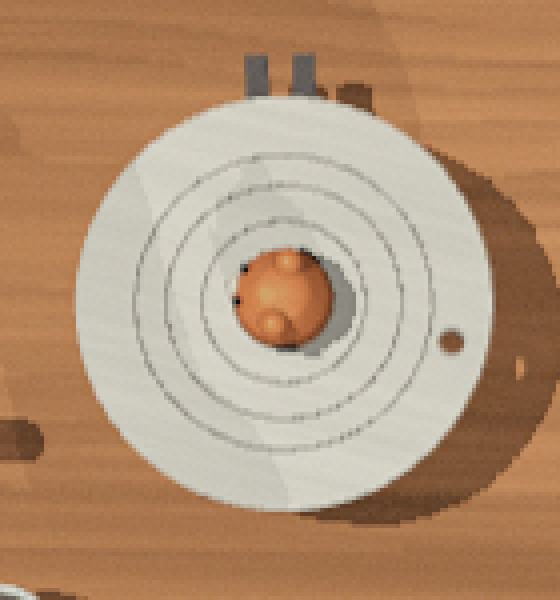

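```bash
cat > hole.py <<'E'
from meas import *
from scipy.optimize import least_squares
def rim(f,z=.092):
    hsv=cv2.cvtColor(f,cv2.COLOR_RGB2HSV)
    m=((hsv[...,1]<60)&(hsv[...,2]>110)).astype(np.uint8)
    n,l,st,c=cv2.connectedComponentsWithStats(m)
    i=l[260,290] if l[260,290] else l[200,290]
    return (l==i).astype(np.uint8)
def holepx(f,c=(.5397,.0628),r=.095):
    """subpixel hole centre in top picture: search ring for saturated/dark blob"""
    d=255-f.min(2).astype(float)  # dark or coloured -> high
    best=None
    # unwrap: sample ring
    A=np.radians(np.arange(0,360,.5));rr=np.arange(r-.012,r+.0121,.001)
    P=np.array([[c[0]+q*np.cos(a),c[1]+q*np.sin(a),.092] for a in A for q in rr])
    px=proj("top",P).astype(np.float32)
    v=cv2.remap(d.astype(np.float32),px[:,0].reshape(len(A),-1),px[:,1].reshape(len(A),-1),cv2.INTER_LINEAR)
    w=np.clip(v-110,0,None)
    # sum per angle smoothed circularly
    s=np.convolve(np.r_[w.sum(1),w.sum(1)],np.ones(18),"same")
    k=np.argmax(s[9:9+len(A)])+9;k%=len(A)
    rel=(np.arange(len(A))-k+len(A)//2)%len(A)-len(A)//2
    sel=np.abs(rel)<16
    ww=w[sel];a=A[k]+np.radians(rel[sel]*.5)
    ang=(ww.sum(1)@a)/ww.sum();rad=(ww.sum(0)@rr)/ww.sum()
    return ang,rad,ww.sum()/1000
E
python3 - <<'E'
from hole import *
for nm in ("top0","top1"):
    f=cv2.imread(f"pics/{nm}.png")[:,:,::-1].copy()
    x,P=fit_circle_world("top",rim(f),.092);print(nm,"rim",x.round(4))
    c=x[:2]
    print("hole",holepx(f,c))
    for row in (165,167,169):
        q=onz("top",(289.5,row),.066);print("fork",q,np.degrees(np.arctan2(q[1]-c[1],q[0]-c[0])))
    # tip
    q=onz("top",(289.5,163.4),.066);print("tip",np.hypot(*(q[:2]-c)))
E
```

```text
top0 rim [0.5411 0.0622 0.1153]
hole (np.float64(6.113022626002812), np.float64(0.09455688143913085), np.float32(13.634857))
fork [0.68140752 0.06827401 0.066     ] 2.4793375400117577
fork [0.67677997 0.06818091 0.066     ] 2.5245376517864693
fork [0.67215554 0.06808787 0.066     ] 2.5728911509138768
tip 0.1441758727094595
top1 rim [0.5411 0.0621 0.1153]
hole (np.float64(4.491042971383963), np.float64(0.09484355933159844), np.float32(12.217697))
fork [0.68140752 0.06827401 0.066     ] 2.511099440682307
fork [0.67677997 0.06818091 0.066     ] 2.557380215122726
fork [0.67215554 0.06808787 0.066     ] 2.60688964855672
tip 0.14417937129155342
```

```bash
python3 -m crank '[{"angular":[0,0,1],"delta_pos":[0,0,0],"gripper":0},{"angular":[0,0,1],"delta_pos":[0,0,0],"gripper":0},{"angular":[0,0,1],"delta_pos":[0,0,0],"gripper":0},{"angular":[0,0,0.95],"delta_pos":[0,0,0],"gripper":0},{"angular":[0,0,0],"delta_pos":[0.39,-0.98,0],"gripper":0},{"angular":[0,0,0],"delta_pos":[0.39,-0.98,0],"gripper":0},{"angular":[0,0,0],"delta_pos":[0.39,-0.98,0],"gripper":0},{"angular":[0,0,0],"delta_pos":[0.39,-0.98,0],"gripper":0},{"angular":[0,0,0],"delta_pos":[0.39,-0.98,0],"gripper":0},{"angular":[0,0,0],"delta_pos":[0.39,-0.98,0],"gripper":0},{"angular":[0,0,0],"delta_pos":[0.39,-0.98,0],"gripper":0},{"angular":[0,0,0],"delta_pos":[0.39,-0.98,0],"gripper":0}]'; python3 -c "
from h import *
show()"
```

```text
time: 2.95
tool_pos: [0.3051, -0.352, 0.2484]
tool_rot: [0.0, 1.0, -0.0, 0.0]
contact_force: [0.4, 0.2, 0.7]
gripper_width: -0.001
t 2.95 tcp [ 0.3051 -0.352   0.2484] F [0.39 0.16 0.72] w -0.001 yaw -0.0 q [-1.017 -0.345  1.969  0.     1.517  0.554] toolz [ 3.e-04 -3.e-04 -1.e+00]
```

```bash
python3 -m crank '[{"angular":[0,0,0],"delta_pos":[0.4,-0.98,0],"gripper":0},{"angular":[0,0,0],"delta_pos":[0.4,-0.98,0],"gripper":0},{"angular":[0,0,0],"delta_pos":[0.4,-0.98,0],"gripper":0},{"angular":[0,0,0],"delta_pos":[0.4,-0.98,0],"gripper":0},{"angular":[0,0,0],"delta_pos":[0.4,-0.98,0],"gripper":0},{"angular":[0,0,0],"delta_pos":[0.4,-0.98,0],"gripper":0},{"angular":[0,0,0],"delta_pos":[0.4,-0.98,0.5],"gripper":0},{"angular":[0,0,0],"delta_pos":[0.4,-0.98,0.5],"gripper":0},{"angular":[0,0,0],"delta_pos":[0.4,-0.98,0.5],"gripper":0},{"angular":[0,0,0],"delta_pos":[0.4,-0.98,0.5],"gripper":0},{"angular":[0,0,0],"delta_pos":[0.4,-0.98,0.5],"gripper":0},{"angular":[0,0,0],"delta_pos":[0.4,-0.98,0.5],"gripper":0}]'
python3 -m crank '[{"angular":[0,0,0],"delta_pos":[0.4,-0.98,0.3],"gripper":0},{"angular":[0,0,0],"delta_pos":[0.35,-0.98,0.3],"gripper":0},{"angular":[0,0,0],"delta_pos":[0,0,0],"gripper":0}]'
python3 - <<'E'
from hole import *
show()
T=[];A=[]
for i in range(5):
    t=state()["time"];f=grab_frame("top");a=holepx(f,(.5411,.0622));T.append(t);A.append(a[0]);print(round(t,3),[round(float(v),4) for v in a])
cv2.imwrite("pics/top2.png",f[:,:,::-1])
A=np.unwrap(A);print(np.polyfit(T,A,1))
E
```

```text
time: 4.45
tool_pos: [0.4492, 0.0009, 0.1581]
tool_rot: [0.0, 1.0, 0.0, 0.0]
contact_force: [0.7, 1.0, 0.2]
gripper_width: -0.0
time: 4.82
tool_pos: [0.471, 0.0599, 0.1396]
tool_rot: [-0.0, 1.0, 0.002, -0.001]
contact_force: [-0.5, -0.2, -0.3]
gripper_width: -0.003
t 4.825 tcp [0.471  0.0599 0.1396] F [-0.53 -0.2  -0.32] w -0.003 yaw 0.18 q [-0.03  -0.223  2.058  0.     1.308  1.537] toolz [-1.8e-03  1.0e-04 -1.0e+00]
4.825 [2.4525, 0.0955, 77.8872]
4.875 [2.4358, 0.0953, 78.6287]
4.925 [2.4439, 0.0953, 78.5051]
4.975 [2.4862, 0.0955, 78.8233]
5.025 [2.4866, 0.0954, 79.1481]
[0.23732266 1.29220307]
```

View pics/top2.png

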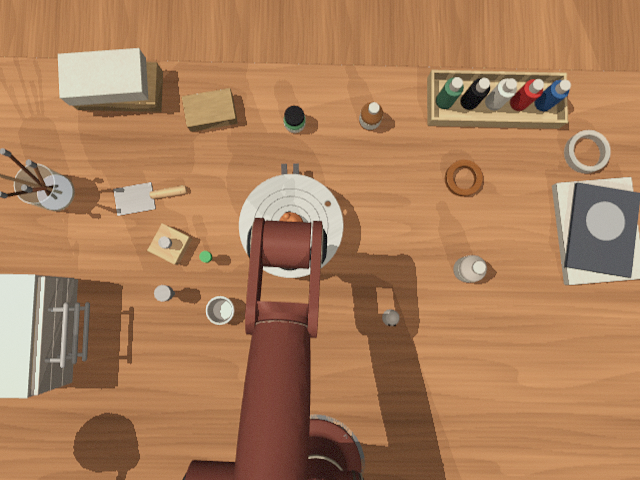

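```bash
python3 - <<'E'
s=open("hole.py").read()
s=s.replace("A=np.radians(np.arange(0,360,.5))","A=np.radians(np.arange(-lim,lim,.5))").replace("r=.095):","r=.095,lim=85):")
s=s[:s.index("    # sum per")]+'''    s=np.convolve(w.sum(1),np.ones(18),"same")
    k=int(np.argmax(s));sel=slice(max(0,k-15),k+16)
    ww=w[sel];a=A[sel]
    return (ww.sum(1)@a)/max(ww.sum(),1),(ww.sum(0)@rr)/max(ww.sum(),1),ww.sum()/1000
C=(.5411,.0622)
SLOT=np.radians(2.52)
def look(k=1,save=None):
    o=[]
    for i in range(k):
        t=state()["time"];f=grab_frame("top");a=holepx(f,C);o.append((t,a[0]-SLOT,a[1],a[2]));print("t %.3f  spindle %.4f rad r %.4f w %.1f"%o[-1])
    if k>1:
        o=np.array(o);print("speed",np.polyfit(o[:,0],o[:,1],1)[0])
    if save:cv2.imwrite(save,f[:,:,::-1])
    s=state();print("z %.4f"%s["tool_pos"][2],"F",np.round(s["contact_force"],2))
    return f
'''
open("hole.py","w").write(s)
E
python3 -m crank '[{"angular":[0,0,0],"delta_pos":[0,0,0.45],"gripper":0},{"angular":[0,0,0],"delta_pos":[0,0,0.44],"gripper":0},{"angular":[0,0,0],"delta_pos":[0,0,0],"gripper":0}]'
python3 -c "
from hole import *
look(5)"
```

```text
time: 5.45
tool_pos: [0.4697, 0.0585, 0.1113]
tool_rot: [-0.0, 1.0, -0.0, -0.002]
contact_force: [-0.5, -0.9, -0.0]
gripper_width: 0.0
t 5.450  spindle -0.0440 rad r 0.0000 w 0.0
t 5.500  spindle -0.0440 rad r 0.0000 w 0.0
t 5.550  spindle -0.0440 rad r 0.0000 w 0.0
t 5.600  spindle -0.0440 rad r 0.0000 w 0.0
t 5.650  spindle -0.0440 rad r 0.0000 w 0.0
speed -4.7948668919463026e-17
z 0.1140 F [ 0.08 -1.31 -0.94]
```

```bash
python3 -m crank '[{"angular":[0,0,0],"delta_pos":[0,0,0.1],"gripper":0},{"angular":[0,0,0],"delta_pos":[0,0,0],"gripper":0},{"angular":[0,0,0],"delta_pos":[0,0,0],"gripper":0}]'
python3 -c "
from hole import *
look(5)"
```

```text
time: 6.08
tool_pos: [0.4713, 0.0586, 0.1106]
tool_rot: [-0.0, 1.0, 0.0, 0.0]
contact_force: [-0.1, 0.5, -0.4]
gripper_width: 0.0
t 6.075  spindle -0.0440 rad r 0.0000 w 0.0
t 6.125  spindle -0.0440 rad r 0.0000 w 0.0
t 6.175  spindle -0.0440 rad r 0.0000 w 0.0
t 6.225  spindle -0.0440 rad r 0.0000 w 0.0
t 6.275  spindle -0.0440 rad r 0.0000 w 0.0
speed -4.138057978708915e-17
z 0.1107 F [-0.56  0.59 -0.07]
```

```bash
python3 -m crank '[{"angular":[0,0,0],"delta_pos":[0,0,0.02],"gripper":0},{"angular":[0,0,0],"delta_pos":[0,0,0.0],"gripper":0}]'
python3 -c "
from hole import *
look(3)"
python3 -m crank '[{"angular":[0,0,0],"delta_pos":[0,0,0.02],"gripper":0},{"angular":[0,0,0],"delta_pos":[0,0,0.0],"gripper":0}]'
python3 -c "
from hole import *
look(3)"
```

```text
time: 6.58
tool_pos: [0.4712, 0.0586, 0.1099]
tool_rot: [0.0, 1.0, 0.0, -0.0]
contact_force: [0.1, 0.3, -0.4]
gripper_width: -0.002
t 6.575  spindle -0.0440 rad r 0.0000 w 0.0
t 6.625  spindle -0.0440 rad r 0.0000 w 0.0
t 6.675  spindle -0.0440 rad r 0.0000 w 0.0
speed -7.402224235060433e-17
z 0.1100 F [ 0.06 -0.73 -0.27]
time: 6.98
tool_pos: [0.4712, 0.0586, 0.1093]
tool_rot: [-0.0, 1.0, 0.0, -0.0]
contact_force: [0.4, -0.5, 1.1]
gripper_width: 0.003
t 6.975  spindle -0.0440 rad r 0.0000 w 0.0
t 7.025  spindle -0.0440 rad r 0.0000 w 0.0
t 7.075  spindle -0.0440 rad r 0.0000 w 0.0
speed -1.6357669081665715e-16
z 0.1094 F [ 0.41 -0.06  0.59]
```

```bash
python3 -m crank '[{"angular":[0,0,0],"delta_pos":[0,0,0.0],"gripper":0},{"angular":[0,0,0],"delta_pos":[0,0,0.0],"gripper":0}]'
python3 -c "
from hole import *
look(4,'pics/top3.png')"
```

```text
time: 7.38
tool_pos: [0.4713, 0.0586, 0.1094]
tool_rot: [0.0, 1.0, 0.0, 0.0]
contact_force: [-0.1, -0.0, -0.5]
gripper_width: 0.003
t 7.375  spindle -0.0440 rad r 0.0000 w 0.0
t 7.425  spindle -0.0141 rad r 0.0019 w 0.0
t 7.475  spindle -0.0440 rad r 0.0000 w 0.0
t 7.525  spindle -0.0440 rad r 0.0000 w 0.0
speed -0.05972298534168743
z 0.1094 F [-0.14 -0.39  0.01]
```

View pics/top3.png

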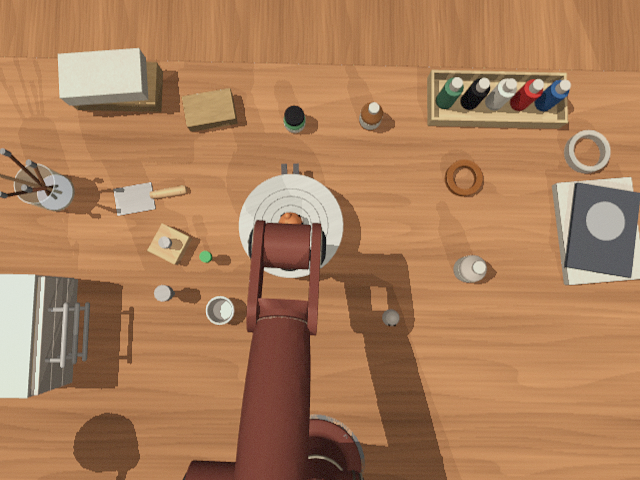

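```bash
python3 -m crank '[{"angular":[0,0,0],"delta_pos":[0,0,0.0],"gripper":0},{"angular":[0,0,0],"delta_pos":[0,0,0.0],"gripper":0},{"angular":[0,0,0],"delta_pos":[0,0,0.0],"gripper":0}]'
python3 -c "
from hole import *
look(3,'pics/top4.png')
cv2.imwrite('pics/side4.png',grab_frame('side')[:,:,::-1])"
```

```text
time: 7.95
tool_pos: [0.4713, 0.0586, 0.1094]
tool_rot: [-0.0, 1.0, 0.0, -0.0]
contact_force: [0.7, -0.7, 0.8]
gripper_width: -0.001
t 7.950  spindle 1.3942 rad r 0.0951 w 6.1
t 8.000  spindle 1.3416 rad r 0.0950 w 7.5
t 8.050  spindle 1.2792 rad r 0.0950 w 7.3
speed -1.1495297995636857
z 0.1094 F [ 0.09 -0.34  0.42]
```

View pics/side4.png

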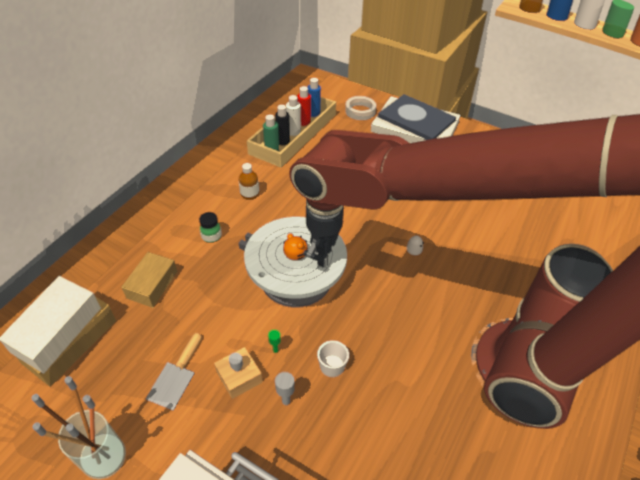

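```bash
python3 -m crank '[{"angular":[0,0,0],"delta_pos":[0,0,0.02],"gripper":0}]'
python3 -c "
from hole import *
look(3)"
python3 -m crank '[{"angular":[0,0,0],"delta_pos":[0,0,0.02],"gripper":0}]'
python3 -c "
from hole import *
look(3)"
```

```text
time: 8.28
tool_pos: [0.4714, 0.0587, 0.1089]
tool_rot: [-0.0, 1.0, 0.0, 0.0]
contact_force: [0.4, 0.0, 0.3]
gripper_width: 0.005
t 8.275  spindle 1.0061 rad r 0.0952 w 8.3
t 8.325  spindle 0.9511 rad r 0.0951 w 8.7
t 8.375  spindle 0.9039 rad r 0.0952 w 8.6
speed -1.0218563651498465
z 0.1089 F [0.34 0.44 0.02]
time: 8.55
tool_pos: [0.4715, 0.0589, 0.1086]
tool_rot: [-0.0, 1.0, -0.0, 0.0]
contact_force: [-1.0, 2.2, 3.3]
gripper_width: 0.006
t 8.550  spindle 0.7872 rad r 0.0950 w 9.0
t 8.600  spindle 0.7879 rad r 0.0949 w 8.9
t 8.650  spindle 0.7932 rad r 0.0951 w 8.8
speed 0.05951034373662349
z 0.1086 F [0.56 0.05 2.11]
```

```bash
python3 -m crank '[{"angular":[0,0,0],"delta_pos":[0,-0.05,0.003],"gripper":0},{"angular":[0,0,0],"delta_pos":[0,-0.1,0.003],"gripper":0},{"angular":[0,0,0],"delta_pos":[0.005,-0.15,0],"gripper":0},{"angular":[0,0,0],"delta_pos":[0.015,-0.15,0],"gripper":0},{"angular":[0,0,0],"delta_pos":[0.023,-0.15,0],"gripper":0},{"angular":[0,0,0],"delta_pos":[0.034,-0.145,0],"gripper":0},{"angular":[0,0,0],"delta_pos":[0.04,-0.1,0],"gripper":0},{"angular":[0,0,0],"delta_pos":[0.02,-0.05,0],"gripper":0},{"angular":[0,0,0],"delta_pos":[0,0,0],"gripper":0}]'
python3 -c "
from hole import *
look(3);show()"
```

```text
time: 9.82
tool_pos: [0.4754, 0.0858, 0.1082]
tool_rot: [-0.0, 1.0, 0.0, -0.0]
contact_force: [0.2, -0.3, 4.8]
gripper_width: -0.003
t 9.825  spindle 0.4038 rad r 0.0950 w 9.7
t 9.875  spindle 0.4045 rad r 0.0950 w 9.8
t 9.925  spindle 0.4046 rad r 0.0950 w 9.9
speed 0.007573223535840379
z 0.1082 F [0.04 0.3  5.13]
t 9.975 tcp [0.4754 0.0857 0.1082] F [0.04 0.3  5.13] w 0.003 yaw 0.01 q [ 0.024 -0.162  2.062  0.     1.241  1.595] toolz [-2.e-04  2.e-04 -1.e+00]
```

```bash
python3 -m crank '[{"angular":[0,0,0],"delta_pos":[0.017,-0.047,0],"gripper":0},{"angular":[0,0,0],"delta_pos":[0.038,-0.093,-0.002],"gripper":0},{"angular":[0,0,0],"delta_pos":[0.063,-0.136,0],"gripper":0},{"angular":[0,0,0],"delta_pos":[0.072,-0.132,0],"gripper":0},{"angular":[0,0,0],"delta_pos":[0.08,-0.127,0],"gripper":0},{"angular":[0,0,0],"delta_pos":[0.088,-0.121,0],"gripper":0},{"angular":[0,0,0],"delta_pos":[0.063,-0.078,0],"gripper":0},{"angular":[0,0,0],"delta_pos":[0.032,-0.038,0],"gripper":0},{"angular":[0,0,0],"delta_pos":[0,0,0],"gripper":0}]'
python3 - <<'E'
from hole import *
f=look(3,"pics/top5.png");show()
cv2.imwrite("pics/c5.png",cv2.resize(f[155:255,230:350,::-1],None,fx=6,fy=6,interpolation=cv2.INTER_NEAREST))
# fork centre subpixel
for row in range(164,172):
    g=f[row,272:308].astype(float).mean(1)
    h=f[row,272:308].astype(float);sat=h.max(1)-h.min(1)
    w=np.clip(50-sat,0,None);x=np.arange(272,308)
    c=(w*x).sum()/w.sum();q=onz("top",(c,row),.066);print(row,round(c,2),np.degrees(np.arctan2(q[1]-C[1],q[0]-C[0])).round(3))
x,P=fit_circle_world("top",rim(f),.092);print(x)
E
```

```text
time: 11.1
tool_pos: [0.4892, 0.1089, 0.1083]
tool_rot: [-0.0, 1.0, 0.0, 0.0]
contact_force: [0.7, -0.1, 6.0]
gripper_width: -0.002
t 11.100  spindle 1.3465 rad r 0.0940 w 47.1
t 11.150  spindle 1.3463 rad r 0.0940 w 47.0
t 11.200  spindle 1.3463 rad r 0.0940 w 47.2
speed -0.00145011507551873
z 0.1083 F [ 0.57 -0.84  4.86]
t 11.25 tcp [0.4892 0.1088 0.1083] F [ 0.57 -0.84  4.86] w -0.002 yaw 0.01 q [ 0.07  -0.115  2.021  0.     1.236  1.641] toolz [ 2.e-04  1.e-04 -1.e+00]
164 290.32 1.704
165 289.26 2.698
166 289.3 2.692
167 289.3 2.72
168 289.45 2.593
169 289.84 2.232
170 289.96 2.132
171 290.25 1.855
[0.54124807 0.06222896 0.11515114]
```

View pics/c5.png

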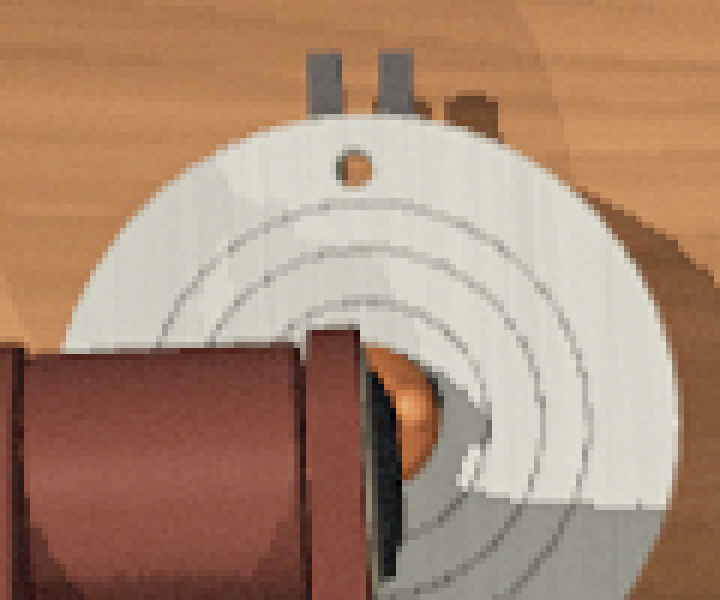

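```bash
python3 - <<'E'
from hole import *
f=cv2.imread("pics/top5.png")[:,:,::-1]
print(f[178:190,282:297].min(2).astype(int));print(f[178:190,282:297].max(2).astype(int))
mn=f.min(2).astype(float)[178:190,282:297]
w=np.clip((200-mn)/90,0,1);w[w<.12]=0
y,x=np.mgrid[178:190,282:297]
p=((w*x).sum()/w.sum(),(w*y).sum()/w.sum());q=onz("top",p,.092);print(p,"area",w.sum(),q,np.degrees(np.arctan2(q[1]-C[1],q[0]-C[0])),np.hypot(q[0]-C[0],q[1]-C[1]))
x,_=fit_circle_world("top",rim(cv2.imread("pics/top1.png")[:,:,::-1].copy()),.092);print(x)
E
```

```text
[[202 201 202 200 201 199 202 206 201 200 197 200 202 200 203]
 [204 203 202 201 203 184 179 179 195 204 201 197 201 202 201]
 [204 204 204 203 188 145 107 106 144 184 202 198 203 203 201]
 [203 203 205 197 140  88  84  80  77 125 199 202 202 201 203]
 [202 204 203 188  95  62  89  92  85  82 188 199 201 202 203]
 [203 206 204 186  94  56  82  82  80  73 173 197 203 202 202]
 [201 202 204 196 110  58  79  87  77  92 188 200 202 203 203]
 [204 203 203 206 179 103  96  81 115 171 202 202 201 203 202]
 [203 206 203 205 203 178 174 173 182 203 202 201 202 202 201]
 [203 204 205 202 202 204 205 209 207 204 204 200 201 204 206]
 [205 194 180 181 184 179 182 182 179 184 183 182 182 176 182]
 [188 165 155 180 182 179 183 178 176 178 183 180 180 175 180]]
[[219 218 217 215 215 214 216 219 217 215 212 214 217 215 218]
 [219 216 217 216 218 199 192 192 209 217 215 213 216 218 216]
 [219 218 219 219 202 155 135 139 160 195 214 213 218 218 217]
 [218 218 219 212 150 118 170 173 164 159 212 216 217 217 217]
 [217 219 219 201 101 117 188 193 191 172 209 213 216 218 217]
 [218 221 220 199 100 107 178 180 179 177 204 212 218 217 217]
 [217 218 219 209 118 108 176 183 174 180 210 214 218 218 218]
 [219 219 219 220 190 147 179 179 186 203 216 216 217 218 218]
 [219 221 218 219 217 198 202 204 209 216 215 215 217 218 216]
 [218 220 220 218 216 218 218 221 220 217 217 216 216 219 221]
 [220 208 195 196 200 194 198 196 193 198 197 195 198 190 198]
 [202 180 170 193 197 194 196 193 192 193 197 195 195 189 195]]
(np.float64(288.6478487256783), np.float64(183.58810633050152)) area 40.544444444444444 [0.63348836 0.06845742 0.092     ] 3.8747002513043003 0.09260001958842262
[0.54106706 0.06211938 0.11526421]
```

```bash
cat >> hole.py <<'E'
def fine(f,c0=(288.6,182.9),R0=5.2):
    mn=f.min(2).astype(float);y,x=np.mgrid[0:480,0:640];p=np.array(c0,float)
    for _ in range(8):
        w=np.clip((198-mn)/90,0,1);w[w<.08]=0;w=w*(np.hypot(x-p[0],y-p[1])<R0)
        p=np.array([(w*x).sum(),(w*y).sum()])/w.sum()
    q=onz("top",p,.092);a=np.arctan2(q[1]-C[1],q[0]-C[0])
    print("hole px",p.round(2),"area",round(w.sum(),1),"xy",q[:2].round(4),"deg %.3f r %.4f"%(np.degrees(a),np.hypot(q[0]-C[0],q[1]-C[1])));return a
E
python3 - <<'E'
from hole import *
f=cv2.imread("pics/top5.png")[:,:,::-1]
fine(f)
K,d,r,t=cam("top");
g=.095
for deg in (2.5,2.65):
  a=np.radians(deg);print(proj("top",[C[0]+g*np.cos(a),C[1]+g*np.sin(a),.092]))
# render-fit of fork: predicted tine edges px at row for angle
for deg in (2.3,2.5,2.7,2.9):
    a=np.radians(deg);u=np.array([np.cos(a),np.sin(a)]);v=np.array([-u[1],u[0]])
    P=[[*(np.array(C)+.137*u+s*v),z] for s,z in ((.02,.066),(.007,.066),(-.007,.066),(-.02,.066),(.007,.046),(-.02,.046))]
    print(deg,proj("top",P).round(2).tolist())
for row in (164,165,166,167): print(f[row,278:302].mean(1).astype(int), (f[row,278:302].max(1).astype(int)-f[row,278:302].min(1)))
E
```

```text
hole px [288.54 182.64] area 33.6 xy [0.6356 0.0687] deg 3.960 r 0.0947
[[289.62154478 182.48845246]]
[[289.50968685 182.49129917]]
2.3 [[280.93, 166.66], [286.64, 166.54], [292.8, 166.42], [298.52, 166.3], [286.94, 168.44], [298.63, 168.2]]
2.5 [[280.72, 166.69], [286.43, 166.56], [292.59, 166.41], [298.3, 166.28], [286.73, 168.45], [298.42, 168.18]]
2.7 [[280.51, 166.73], [286.22, 166.57], [292.38, 166.41], [298.09, 166.25], [286.52, 168.47], [298.22, 168.15]]
2.9 [[280.3, 166.77], [286.01, 166.59], [292.17, 166.4], [297.88, 166.23], [286.31, 168.49], [298.01, 168.13]]
[130 129 128 106 103 103 103  97  98 126 130 127 129 130 126 105  97  98
  97 101 106 129 128 126] [ 93  94 101  35  19  19  20   5  14  91  95  95  94  95 102  24   4   4
   5   6  23  88  96  96]
[129 131 131 104 103  99  98 100  82 126 130 128 128 126 130 108  95 100
 101  97 103 123 127 126] [ 96  97 101  26   8   7   7   9   1  92  96  94  95  96 102  25  10   9
   8   6  28  91  95  94]
[132 132 137 105 102  99 102  99  83 134 133 132 134 132 134 103  94  98
  98  98 102 132 130 132] [ 98 101 102  27  10  12  11  11   4  93  98  97  95  97 102  28  10   9
  12   9  30  91  96  95]
[136 135 140 109 101  99 101 102  83 137 137 139 137 139 142 108  98  98
  99  97 107 133 136 137] [ 96 102 102  30   6  11  13   8   2  97 101  99  99  98 107  31  10  10
   9   7  30  98 103  99]
```

```bash
python3 -m crank '[{"angular":[0,0,0],"delta_pos":[0.014,-0.015,0],"gripper":0},{"angular":[0,0,0],"delta_pos":[0.014,-0.015,0],"gripper":0},{"angular":[0,0,0],"delta_pos":[0.014,-0.015,0],"gripper":0},{"angular":[0,0,0],"delta_pos":[0,0,0],"gripper":0}]'
python3 - <<'E'
from hole import *
for i in range(3):
    f=grab_frame("top");fine(f)
show()
E
```

```text
time: 11.75
tool_pos: [0.4903, 0.1101, 0.1083]
tool_rot: [0.0, 1.0, 0.0, -0.0]
contact_force: [0.8, -1.0, 5.6]
gripper_width: 0.001
hole px [289.65 182.63] area 33.3 xy [0.6357 0.0663] deg 2.461 r 0.0947
hole px [289.66 182.62] area 33.3 xy [0.6357 0.0663] deg 2.459 r 0.0947
hole px [289.66 182.62] area 33.2 xy [0.6357 0.0662] deg 2.450 r 0.0947
t 11.9 tcp [0.4903 0.1101 0.1082] F [-0.01  0.65  5.13] w 0.002 yaw 0.01 q [ 0.073 -0.112  2.018 -0.     1.236  1.643] toolz [-0. -0. -1.]
```

```bash
python3 -m crank '[{"angular":[0,0,0],"delta_pos":[0,0,-0.012],"gripper":0},{"angular":[0,0,0],"delta_pos":[0,0,-0.012],"gripper":0},{"angular":[0,0,0],"delta_pos":[0,0,-0.02],"gripper":0},{"angular":[0,0,0],"delta_pos":[0,0,-0.1],"gripper":0},{"angular":[0,0,0],"delta_pos":[0,0,-0.5],"gripper":0},{"angular":[0,0,0],"delta_pos":[0,0,-1],"gripper":0},{"angular":[0,0,0],"delta_pos":[0,0,-0.3],"gripper":0}]'
python3 - <<'E'
from hole import *
for i in range(3):
    f=grab_frame("top");fine(f)
show()
# pin head: candidates
for n in ("top","side"):
    if n=="side": f=grab_frame("side")
    for s in silhouettes(n,"pin"):
        m=s["mask"].astype(np.uint8);
        print(n,round(s["conf"],2),s["bbox"])
    cv2.imwrite(f"pics/{n}6.png",f[:,:,::-1])
f=cv2.imread("pics/top6.png");cv2.imwrite("pics/c6.png",np.hstack([cv2.resize(f[225:265,145:190],None,fx=9,fy=9,interpolation=cv2.INTER_NEAREST)]))
f=cv2.imread("pics/side6.png");cv2.imwrite("pics/c7.png",np.hstack([cv2.resize(f[340:400,205:270],None,fx=8,fy=8,interpolation=cv2.INTER_NEAREST)]))
E
```

```text
time: 12.78
tool_pos: [0.4915, 0.1102, 0.1693]
tool_rot: [-0.0, 1.0, 0.0, 0.002]
contact_force: [0.2, -0.2, -0.1]
gripper_width: 0.0
hole px [288.76 182.52] area 33.4 xy [0.6359 0.0683] deg 3.654 r 0.0950
hole px [288.76 182.53] area 33.4 xy [0.6359 0.0683] deg 3.663 r 0.0950
hole px [288.75 182.53] area 33.3 xy [0.6359 0.0683] deg 3.665 r 0.0950
t 12.925 tcp [0.4904 0.11   0.1667] F [-0.54  0.3  -0.24] w 0.004 yaw 0.01 q [ 0.072 -0.181  1.975  0.     1.347  1.643] toolz [ 8.e-04  1.e-04 -1.e+00]
top 0.82 [155.2, 289.4, 172.3, 300.2]
top 0.42 [160.2, 236.0, 174.0, 247.0]
side 0.74 [276.9, 372.4, 294.2, 402.8]
side 0.67 [266.3, 328.3, 280.5, 354.2]
side 0.55 [226.4, 356.2, 242.4, 369.0]
```

View pics/c6.png

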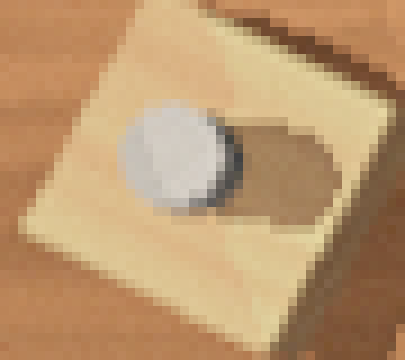

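View pics/c7.png

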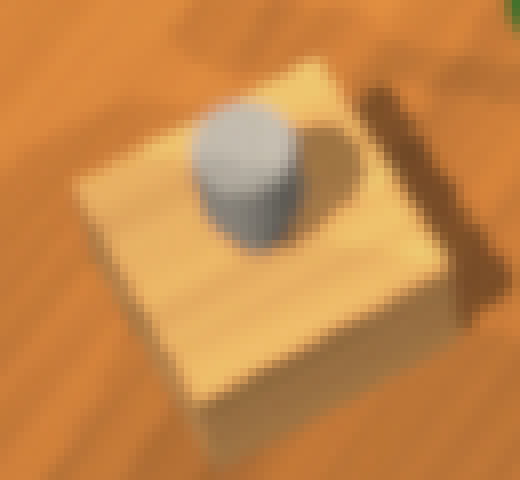

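```bash
python3 -m crank '[{"angular":[0,0,0],"delta_pos":[0,0,0.8],"gripper":0},{"angular":[0,0,0],"delta_pos":[0,0,0.8],"gripper":0},{"angular":[0,0,0],"delta_pos":[0,0,0.27],"gripper":0},{"angular":[0,0,0],"delta_pos":[0,0,0.03],"gripper":0},{"angular":[0,0,0],"delta_pos":[0,0,0.02],"gripper":0},{"angular":[0,0,0],"delta_pos":[0,0,0.015],"gripper":0},{"angular":[0,0,0],"delta_pos":[0,0,0],"gripper":0}]'
python3 - <<'E'
from hole import *
for i in range(2):
    f=grab_frame("top");fine(f)
    show()
E
```

```text
time: 13.95
tool_pos: [0.4906, 0.11, 0.1089]
tool_rot: [0.0, 1.0, 0.0, 0.001]
contact_force: [-0.7, 0.5, 1.1]
gripper_width: 0.003
hole px [291.81 182.52] area 33.7 xy [0.636  0.0615] deg -0.437 r 0.0949
t 14.0 tcp [0.4906 0.1099 0.1088] F [0.08 0.22 1.67] w -0.003 yaw 0.0 q [ 0.072 -0.112  2.017 -0.     1.236  1.643] toolz [ 9.e-04 -1.e-04 -1.e+00]
hole px [291.79 182.55] area 33.5 xy [0.636  0.0615] deg -0.416 r 0.0949
t 14.05 tcp [0.4906 0.1099 0.1088] F [0.7  0.69 0.96] w 0.0 yaw 0.01 q [ 0.072 -0.112  2.017 -0.     1.236  1.643] toolz [ 9.e-04 -1.e-04 -1.e+00]
```

```bash
python3 -m crank '[{"angular":[0,0,0],"delta_pos":[0,0,0.008],"gripper":0},{"angular":[0,0,0],"delta_pos":[-0.01,0.011,0],"gripper":0},{"angular":[0,0,0],"delta_pos":[-0.02,0.022,0],"gripper":0},{"angular":[0,0,0],"delta_pos":[-0.02,0.022,0],"gripper":0},{"angular":[0,0,0],"delta_pos":[-0.02,0.022,0],"gripper":0},{"angular":[0,0,0],"delta_pos":[-0.009,0.01,0],"gripper":0},{"angular":[0,0,0],"delta_pos":[0,0,0],"gripper":0},{"angular":[0,0,0],"delta_pos":[0,0,0],"gripper":0}]'
python3 - <<'E'
from hole import *
for i in range(2):
    f=grab_frame("top");fine(f)
    show()
E
```

```text
time: 15.05
tool_pos: [0.4881, 0.1074, 0.1083]
tool_rot: [0.0, 1.0, 0.0, 0.0]
contact_force: [1.1, -0.4, 6.3]
gripper_width: 0.0
hole px [289.71 182.61] area 33.3 xy [0.6357 0.0661] deg 2.387 r 0.0947
t 15.1 tcp [0.4881 0.1073 0.1083] F [ 1.07 -0.25  4.94] w -0.002 yaw 0.01 q [ 0.068 -0.119  2.024 -0.     1.236  1.638] toolz [ 6.e-04 -1.e-04 -1.e+00]
hole px [289.7  182.62] area 33.3 xy [0.6357 0.0662] deg 2.395 r 0.0947
t 15.15 tcp [0.4881 0.1073 0.1083] F [ 1.27 -0.81  4.89] w -0.0 yaw 0.01 q [ 0.068 -0.119  2.024 -0.     1.236  1.638] toolz [ 5.e-04 -1.e-04 -1.e+00]
```

```bash
python3 -m crank '[{"angular":[0,0,0],"delta_pos":[0,0,-0.006],"gripper":0},{"angular":[0,0,0],"delta_pos":[0,0,-0.004],"gripper":0},{"angular":[0,0,0],"delta_pos":[0,0,-0.004],"gripper":0},{"angular":[0,0,0],"delta_pos":[0,0,-0.004],"gripper":0},{"angular":[0,0,0],"delta_pos":[0,0,0],"gripper":0}]'
python3 - <<'E'
from hole import *
for i in range(2):
    f=grab_frame("top");fine(f)
    show()
E
```

```text
time: 15.78
tool_pos: [0.4878, 0.1073, 0.1085]
tool_rot: [0.0, 1.0, 0.0, -0.0]
contact_force: [1.8, -2.6, 2.4]
gripper_width: 0.001
hole px [289.51 182.6 ] area 33.9 xy [0.6357 0.0666] deg 2.659 r 0.0947
t 15.825 tcp [0.4878 0.1073 0.1085] F [ 1.86 -1.54  3.79] w -0.001 yaw 0.0 q [ 0.067 -0.12   2.024 -0.     1.237  1.638] toolz [-1.e-04 -2.e-04 -1.e+00]
hole px [289.51 182.61] area 33.9 xy [0.6357 0.0666] deg 2.659 r 0.0947
t 15.875 tcp [0.4878 0.1073 0.1085] F [ 1.4  -0.51  2.65] w -0.002 yaw 0.0 q [ 0.067 -0.12   2.024 -0.     1.237  1.638] toolz [-2.e-04 -1.e-04 -1.e+00]
```

```bash
python3 -m crank '[{"angular":[0,0,0],"delta_pos":[0,0,-0.004],"gripper":0},{"angular":[0,0,0],"delta_pos":[0,0,-0.004],"gripper":0},{"angular":[0,0,0],"delta_pos":[0,0,0],"gripper":0}]'
python3 - <<'E'
from hole import *
for i in range(2):
    f=grab_frame("top");fine(f)
    show()
E
python3 -m crank '[{"angular":[0,0,0],"delta_pos":[0,0,-0.004],"gripper":0},{"angular":[0,0,0],"delta_pos":[0,0,-0.004],"gripper":0},{"angular":[0,0,0],"delta_pos":[0,0,0],"gripper":0}]'
python3 - <<'E'
from hole import *
for i in range(2):
    f=grab_frame("top");fine(f)
    show()
E
```

```text
time: 16.25
tool_pos: [0.4876, 0.1075, 0.1086]
tool_rot: [-0.0, 1.0, 0.0, -0.0]
contact_force: [2.1, -1.3, 2.2]
gripper_width: 0.005
hole px [289.5  182.61] area 33.8 xy [0.6357 0.0666] deg 2.671 r 0.0947
t 16.3 tcp [0.4876 0.1075 0.1087] F [ 0.96 -0.47  1.99] w 0.003 yaw 0.01 q [ 0.068 -0.12   2.024  0.     1.238  1.638] toolz [-7.e-04  2.e-04 -1.e+00]
hole px [289.5  182.61] area 33.9 xy [0.6357 0.0666] deg 2.670 r 0.0947
t 16.35 tcp [0.4876 0.1075 0.1086] F [-0.28 -0.86  1.48] w -0.002 yaw 0.01 q [ 0.068 -0.12   2.024  0.     1.238  1.638] toolz [-8.e-04  2.e-04 -1.e+00]
time: 16.73
tool_pos: [0.4875, 0.1075, 0.1088]
tool_rot: [-0.0, 1.0, 0.0, -0.0]
contact_force: [0.1, -1.5, 1.7]
gripper_width: 0.003
hole px [289.47 182.6 ] area 34.1 xy [0.6358 0.0667] deg 2.706 r 0.0948
t 16.775 tcp [0.4875 0.1075 0.1088] F [-0.25 -0.24  1.27] w 0.006 yaw 0.01 q [ 0.068 -0.12   2.024  0.     1.238  1.638] toolz [-9.e-04  2.e-04 -1.e+00]
hole px [289.48 182.58] area 34.1 xy [0.6358 0.0667] deg 2.698 r 0.0948
t 16.825 tcp [0.4875 0.1075 0.1089] F [0.23 0.1  1.14] w -0.002 yaw 0.0 q [ 0.068 -0.12   2.024  0.     1.238  1.638] toolz [-8.e-04  2.e-04 -1.e+00]
```

```bash
python3 -m crank '[{"angular":[0,0,0],"delta_pos":[0.003,-0.003,0],"gripper":0},{"angular":[0,0,0],"delta_pos":[0.003,-0.003,0],"gripper":0},{"angular":[0,0,0],"delta_pos":[0,0,-0.004],"gripper":0},{"angular":[0,0,0],"delta_pos":[0,0,-0.004],"gripper":0},{"angular":[0,0,0],"delta_pos":[0,0,-0.004],"gripper":0},{"angular":[0,0,0],"delta_pos":[0,0,-0.006],"gripper":0}]'
python3 - <<'E'
from hole import *
for i in range(2):
    f=grab_frame("top");fine(f)
    show()
E
```

```text
time: 17.58
tool_pos: [0.488, 0.1075, 0.1097]
tool_rot: [-0.0, 1.0, 0.0, -0.0]
contact_force: [-0.3, -0.3, 0.3]
gripper_width: -0.001
hole px [289.79 182.47] area 34.1 xy [0.6361 0.066 ] deg 2.275 r 0.0950
t 17.625 tcp [0.4881 0.1076 0.1097] F [-1.09 -0.38  0.96] w -0.001 yaw 0.0 q [ 0.068 -0.121  2.023  0.     1.239  1.639] toolz [-0.  0. -1.]
hole px [289.79 182.46] area 34.2 xy [0.6361 0.066 ] deg 2.269 r 0.0951
t 17.675 tcp [0.4881 0.1076 0.1097] F [-0.57 -0.79 -0.17] w 0.002 yaw 0.01 q [ 0.068 -0.121  2.023 -0.     1.239  1.639] toolz [ 1.e-04 -0.e+00 -1.e+00]
```

```bash
python3 -m crank '[{"angular":[0,0,0],"delta_pos":[0,0,-0.05],"gripper":0},{"angular":[0,0,0],"delta_pos":[0,0,-0.5],"gripper":0},{"angular":[0,0,0],"delta_pos":[0,0,-1],"gripper":0},{"angular":[0,0,0],"delta_pos":[0,0,-1],"gripper":0},{"angular":[0,0,0],"delta_pos":[0,0,-1],"gripper":0.5},{"angular":[0,0,0],"delta_pos":[0,0,0],"gripper":0.5}]'
python3 - <<'E'
from hole import *
f=grab_frame("top");fine(f);show()
print("tri head",tri((163.6,241.9),(235.25,358.)))
print(onz("top",(163.6,241.9),.079),onz("side",(235.25,358.),.079))
# gray mask
for n,box in (("top",(150,185,228,258)),("side",(222,250,350,376))):
    g=cv2.imread(f"pics/{n}6.png")[:,:,::-1].astype(int)
    x0,x1,y0,y1=box;s=g[y0:y1,x0:x1];sat=s.max(2)-s.min(2)
    m=(sat<45)&(s.mean(2)>(150 if n=="top" else 140))
    yy,xx=np.nonzero(m);k=cv2.connectedComponentsWithStats(m.astype(np.uint8))
    print(n,k[2][1:].tolist(),(k[3][1:]+[x0,y0]).round(2).tolist())
# side-view hole of wheel etc: block centre top z=.04
for n in ("top","side"):
    for s in silhouettes(n,"pin_block")[:1]: print(s["bbox"])
E
```

```text
time: 18.42
tool_pos: [0.4901, 0.1077, 0.2206]
tool_rot: [-0.0, 1.0, 0.0, 0.004]
contact_force: [0.6, 1.3, 0.2]
gripper_width: 0.418
hole px [289.79 182.48] area 34.1 xy [0.636 0.066] deg 2.275 r 0.0950
t 18.475 tcp [0.4889 0.1076 0.2182] F [-0.93  0.69 -0.02] w 0.494 yaw 0.01 q [ 0.068 -0.234  1.931  0.     1.44   1.639] toolz [ 3.7e-03  3.0e-04 -1.0e+00]
tri head (array([0.49918307, 0.34297562, 0.07753637]), np.float64(0.0015220699077159528))
[0.49972544 0.34300771 0.079     ] [0.49783011 0.34325931 0.079     ]
top [[8, 8, 12, 13, 105]] [[163.62, 241.91]]
side [[7, 3, 13, 12, 107]] [[234.96, 358.52]]
[147.9, 221.8, 194.3, 265.3]
[215.2, 349.5, 264.2, 397.3]
```

```bash
python3 -m crank '[{"angular":[0,0,0],"delta_pos":[0.042,-0.98,0],"gripper":0.6},{"angular":[0,0,0],"delta_pos":[0.042,-0.98,0],"gripper":0.6},{"angular":[0,0,0],"delta_pos":[0.042,-0.98,0],"gripper":0.6},{"angular":[0,0,0],"delta_pos":[0.042,-0.98,0],"gripper":0.6},{"angular":[0,0,0],"delta_pos":[0.042,-0.98,0],"gripper":0.6},{"angular":[0,0,0],"delta_pos":[0.042,-0.98,0.5],"gripper":0.6},{"angular":[0,0,0],"delta_pos":[0.042,-0.98,0.8],"gripper":0.6},{"angular":[0,0,0],"delta_pos":[0.042,-0.98,0.8],"gripper":0.6},{"angular":[0,0,0],"delta_pos":[0,0,0.8],"gripper":0.6},{"angular":[0,0,0],"delta_pos":[0,0,0],"gripper":0.6},{"angular":[0,0,0],"delta_pos":[0,0,0],"gripper":0.6}]'
python3 - <<'E'
from hole import *
f=grab_frame("top");fine(f);show();cv2.imwrite("pics/top8.png",f[:,:,::-1])
g=grab_frame("side");show();print("togo",togo((.499,.343,.075)))
cv2.imwrite("pics/side8.png",g[250:430,130:370,::-1].repeat(3,0).repeat(3,1))
# fork/hole check, unobstructed
x,_=fit_circle_world("top",rim(f.copy()),.092);print(x)
E
```

```text
time: 19.95
tool_pos: [0.4981, 0.3425, 0.1291]
tool_rot: [0.0, 1.0, -0.0, -0.0]
contact_force: [0.3, 0.1, 0.2]
gripper_width: 0.599
hole px [289.79 182.47] area 33.9 xy [0.6361 0.066 ] deg 2.274 r 0.0950
t 20.0 tcp [0.4986 0.3426 0.13  ] F [ 0.24 -0.46 -0.11] w 0.598 yaw -0.02 q [0.479 0.105 1.762 0.    1.274 2.05 ] toolz [ 9.e-04  5.e-04 -1.e+00]
t 20.05 tcp [0.4988 0.3427 0.1305] F [ 1.11 -0.56  0.65] w 0.599 yaw -0.02 q [ 0.479  0.105  1.762 -0.     1.273  2.05 ] toolz [ 1.7e-03  9.0e-04 -1.0e+00]
togo (array([ 9.41083697e-05, -2.08511210e-04,  5.54573012e-02]), array([ 0.00313695, -0.00695037,  1.84857671]))
[0.54115402 0.06202897 0.11525287]
```

View pics/side8.png

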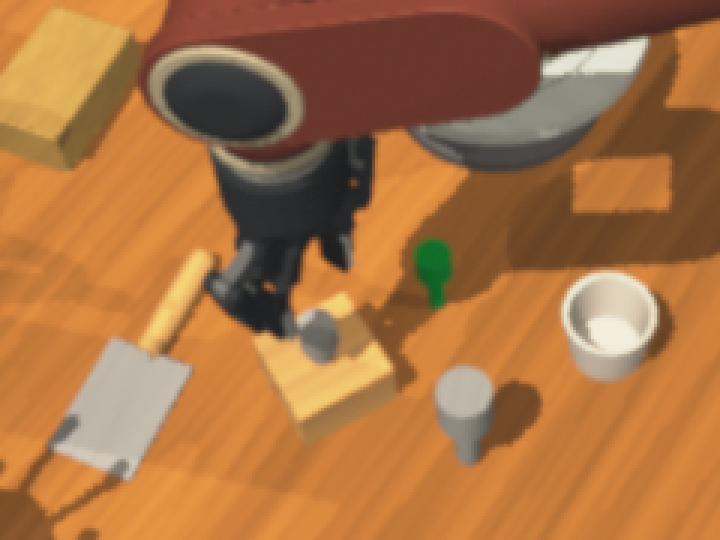

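View pics/top8.png

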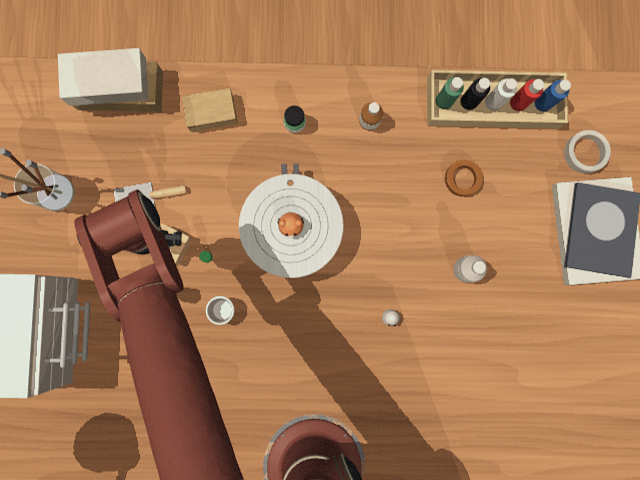

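```bash
python3 -m crank '[{"angular":[0,0,0],"delta_pos":[0,0,0.6],"gripper":0.6},{"angular":[0,0,0],"delta_pos":[0,0,0.6],"gripper":0.6},{"angular":[0,0,0],"delta_pos":[0,0,0.5],"gripper":0.6},{"angular":[0,0,0],"delta_pos":[0,0,0.13],"gripper":0.6},{"angular":[0,0,0],"delta_pos":[0,0,0],"gripper":0.6},{"angular":[0,0,0],"delta_pos":[0,0,0],"gripper":0.6}]'
python3 -c "
from hole import *
show()
for i in range(2): grab_frame('top');show()"
```

```text
time: 20.8
tool_pos: [0.4986, 0.343, 0.075]
tool_rot: [-0.0, 1.0, 0.0, 0.001]
contact_force: [-0.0, -0.2, -0.3]
gripper_width: 0.602
t 20.8 tcp [0.4986 0.343  0.075 ] F [-0.   -0.18 -0.35] w 0.602 yaw 0.0 q [ 0.48   0.172  1.79  -0.     1.179  2.05 ] toolz [ 1.1e-03  6.0e-04 -1.0e+00]
t 20.85 tcp [0.4987 0.3431 0.0751] F [-0.26  0.83  0.73] w 0.597 yaw 0.01 q [0.48  0.171 1.79  0.    1.179 2.05 ] toolz [ 1.4e-03  7.0e-04 -1.0e+00]
t 20.9 tcp [0.4986 0.3431 0.0751] F [0.55 0.7  0.55] w 0.603 yaw 0.01 q [ 0.48   0.171  1.79  -0.     1.179  2.05 ] toolz [ 1.4e-03  7.0e-04 -1.0e+00]
```

```bash
python3 -m crank '[{"angular":[0,0,0],"delta_pos":[0,0,0],"gripper":0},{"angular":[0,0,0],"delta_pos":[0,0,0],"gripper":0},{"angular":[0,0,0],"delta_pos":[0,0,0],"gripper":0},{"angular":[0,0,0],"delta_pos":[0,0,0],"gripper":0},{"angular":[0,0,0],"delta_pos":[0,0,0],"gripper":0}]'
python3 -c "
from hole import *
show()
g=grab_frame('side');show()
cv2.imwrite('pics/side9.png',g[290:410,180:300,::-1].repeat(5,0).repeat(5,1))"
```

```text
time: 21.52
tool_pos: [0.4986, 0.343, 0.0749]
tool_rot: [-0.0, 1.0, 0.0, 0.001]
contact_force: [0.0, -0.8, 4.3]
gripper_width: 0.28
t 21.525 tcp [0.4986 0.343  0.0749] F [ 0.03 -0.76  4.3 ] w 0.28 yaw 0.01 q [0.48  0.171 1.79  0.    1.179 2.05 ] toolz [ 1.e-03  6.e-04 -1.e+00]
t 21.575 tcp [0.4985 0.343  0.0749] F [0.16 0.93 4.18] w 0.281 yaw 0.01 q [0.48  0.172 1.79  0.    1.179 2.05 ] toolz [ 9.e-04  6.e-04 -1.e+00]
```

View pics/side9.png

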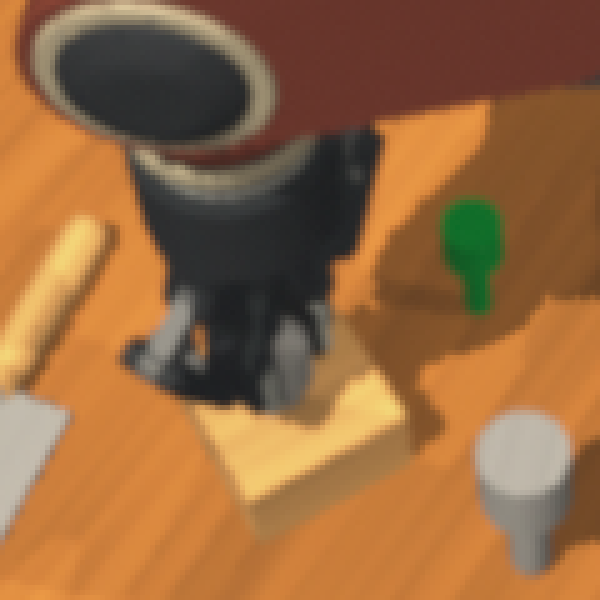

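```bash
python3 -m crank '[{"angular":[0,0,0],"delta_pos":[0,0,-0.3],"gripper":0},{"angular":[0,0,0],"delta_pos":[0,0,-0.7],"gripper":0},{"angular":[0,0,0],"delta_pos":[0,0,-1],"gripper":0},{"angular":[0,0,0],"delta_pos":[0,0,-1],"gripper":0},{"angular":[0,0,0],"delta_pos":[0,0,-0.83],"gripper":0},{"angular":[0,0,0],"delta_pos":[0,0,0],"gripper":0}]'
python3 -c "
from hole import *
show()
g=grab_frame('side');f=grab_frame('top');show()
cv2.imwrite('pics/side10.png',g[250:410,150:350,::-1].repeat(4,0).repeat(4,1));cv2.imwrite('pics/top10.png',f[190:290,120:240,::-1].repeat(6,0).repeat(6,1))
print(togo((.635,.0662,.19)))"
```

```text
time: 22.32
tool_pos: [0.4995, 0.3435, 0.1931]
tool_rot: [-0.001, 1.0, 0.0, 0.003]
contact_force: [-0.1, 0.2, -1.0]
gripper_width: 0.282
t 22.325 tcp [0.4995 0.3435 0.1931] F [-0.08  0.23 -0.96] w 0.282 yaw 0.01 q [ 0.48   0.044  1.715 -0.     1.376  2.05 ] toolz [ 0.0053  0.0027 -1.    ]
t 22.425 tcp [0.4978 0.3426 0.189 ] F [-0.43 -0.97 -1.7 ] w 0.277 yaw 0.0 q [ 0.48   0.047  1.719 -0.     1.376  2.05 ] toolz [-4.e-04 -2.e-04 -1.e+00]
(array([ 0.13717754,  0.27640383, -0.00094542]), array([ 4.57258461,  9.21346086, -0.03151407]))
```

View pics/side10.png

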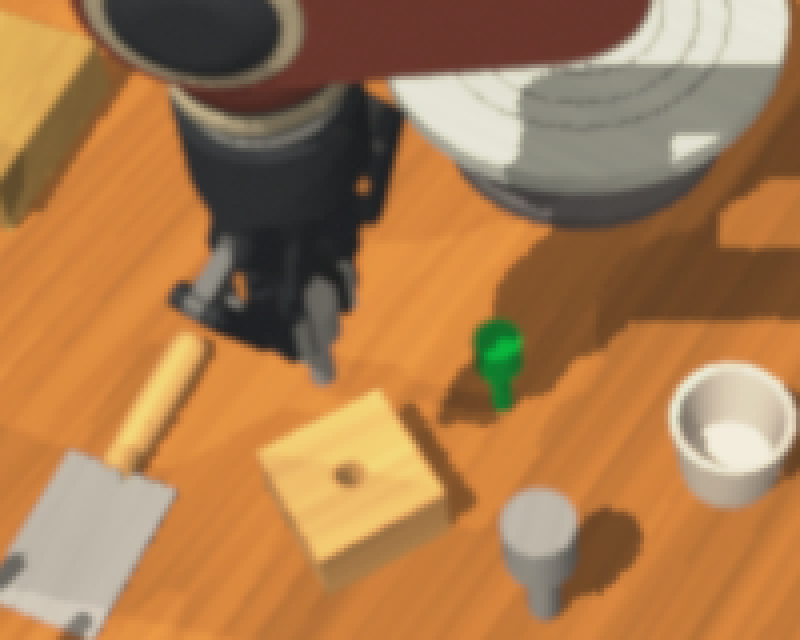

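```bash
python3 - <<'E'
from hole import *
p=proj("side",[[.4985,.343,.124],[.4985,.343,.169],[.4985,.343,.124+.005]]);print(p,(p-[150,250])*4)
print(onz("side",(150+348/4-.5,250+473/4-.5),.04))
print(onz("side",(150+322/4-.5,250+378/4-.5),.124))
E
```

```text
[[232.43937276 345.75236291]
 [229.64515364 332.86172805]
 [232.13809545 344.36643863]] [[329.75749104 383.00945165]
 [318.58061457 331.44691222]
 [328.55238181 377.46575451]]
[0.49927677 0.34425662 0.04      ]
[0.50468808 0.34241359 0.124     ]
```

View pics/top10.png

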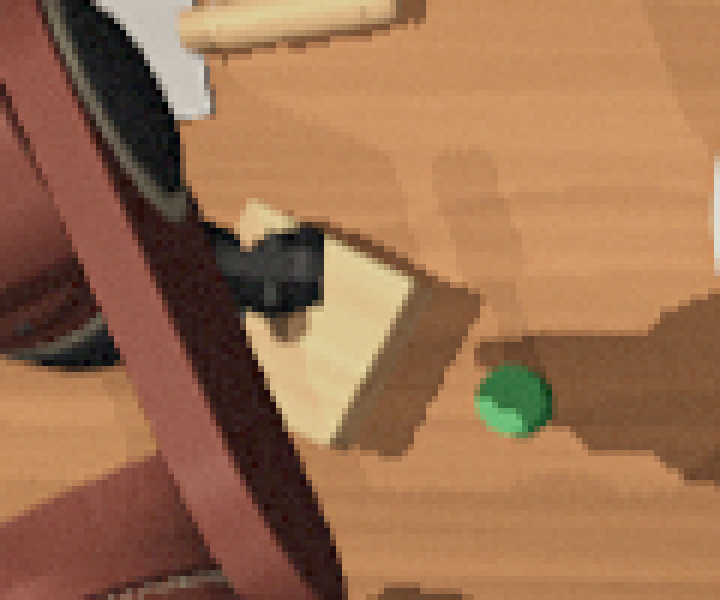

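```bash
python3 - <<'E'
import cv2
a=cv2.imread("pics/side10.png")[::4,::4]
cv2.imwrite("pics/c11.png",cv2.resize(a[50:105,35:95],None,fx=12,fy=12,interpolation=cv2.INTER_CUBIC))
E
```

```text
(no output)
```

View pics/c11.png

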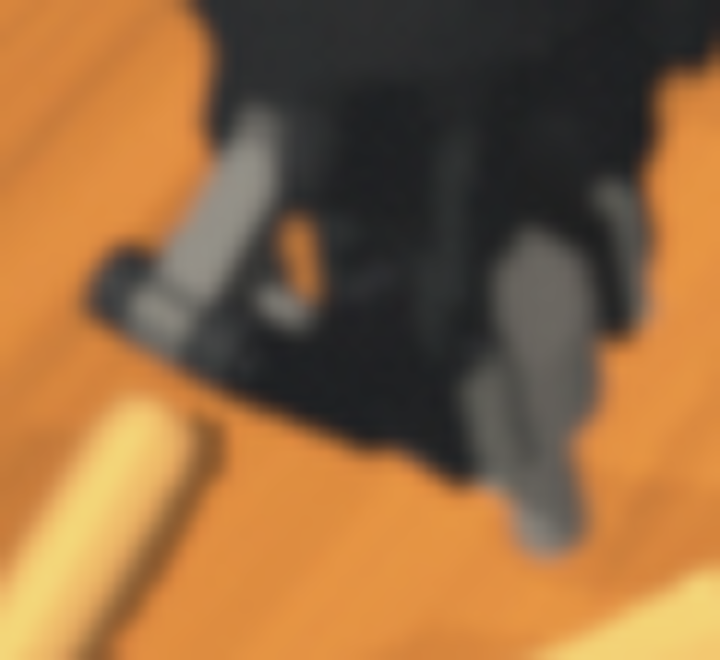

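```bash
cat > ov.py <<'E'
from hole import *
def pin_pts(p,tx=0,ty=0):
    """p tip->grip reference: position of point 63mm up the axis; tx: tip shift via rotation about world y (deg), ty about world x"""
    M=Ro.from_euler("xy",[ty,tx],degrees=True).as_matrix()
    parts=[]
    a=np.linspace(0,2*np.pi,48)
    for zr in (((0,3),(5,6)),((5,6),(45,6)),((45,13),(69,13))):
        L=[]
        for z,r in zr: L.append(np.c_[r*np.cos(a),r*np.sin(a),np.full(48,z-65.)])
        parts.append((np.concatenate(L)/1000)@M.T+np.array(p))
    return parts
def overlay(img,n,p,tx=0,ty=0,off=(0,0),s=12,col=(0,255,0)):
    for P in pin_pts(p,tx,ty):
        h=cv2.convexHull(proj(n,P).astype(np.float32)).reshape(-1,2)
        h=((h-off+.5)*s).astype(int);cv2.polylines(img,[h],True,col,1)
E
python3 - <<'E'
from ov import *
a=cv2.imread("pics/side10.png")[::4,::4]
out=[]
for d,t in (((0,0),0),((.001,0),-4),((0.0,0),-6)):
    b=cv2.resize(a[50:105,50:95],None,fx=7,fy=7,interpolation=cv2.INTER_CUBIC)
    overlay(b,"side",(.4985+d[0],.343+d[1],.189),t,0,(200,300),7)
    out.append(b)
cv2.imwrite("pics/c12.png",np.hstack(out)[:, :800*2])
print(np.hstack(out).shape)
E
```

```text
(385, 945, 3)
```

```bash
python3 - <<'E'
import cv2
a=cv2.imread("pics/c12.png");cv2.imwrite("pics/c13.png",cv2.resize(a,(800,int(a.shape[0]*800/a.shape[1]))))
E
```

```text
(no output)
```

View pics/c13.png

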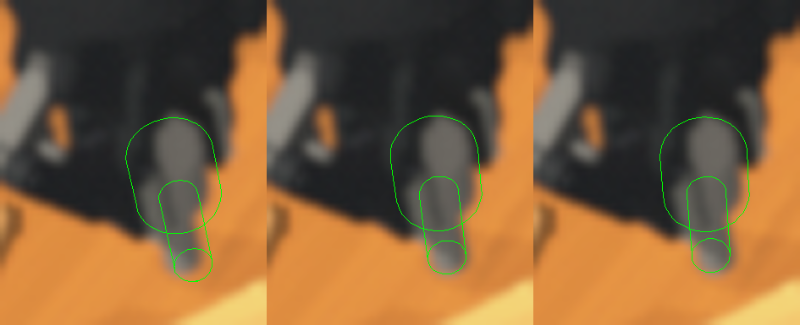

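```bash
python3 - <<'E'
from ov import *
a=cv2.imread("pics/side6.png")
out=[]
b=cv2.resize(a[340:395,212:267],None,fx=7,fy=7,interpolation=cv2.INTER_CUBIC)
overlay(b,"side",(.4985,.343,.075),0,0,(212,340),7);out.append(b)
a=cv2.imread("pics/side10.png")[::4,::4]
for d,t in (((0,0),-6),((-.001,-.001),-4)):
    b=cv2.resize(a[50:105,50:95],None,fx=7,fy=7,interpolation=cv2.INTER_CUBIC)
    overlay(b,"side",(.4985+d[0],.343+d[1],.189),t,0,(200,300),7)
    out.append(b)
o=np.hstack(out);print(o.shape);cv2.imwrite("pics/c14.png",cv2.resize(o,(800,int(o.shape[0]*800/o.shape[1]))))
E
```

```text
(385, 1015, 3)
```

View pics/c14.png

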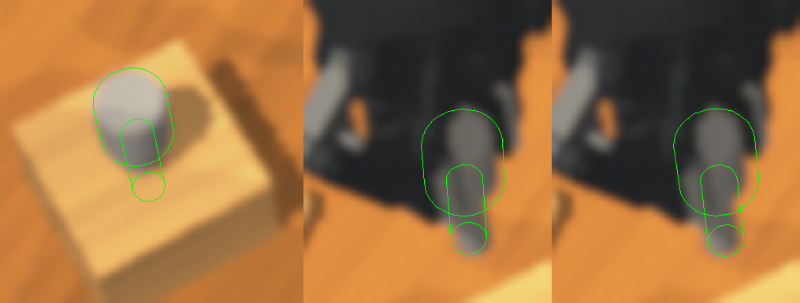

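```bash
python3 -m crank '[{"angular":[0,0,0],"delta_pos":[0.2,0.4,0],"gripper":0},{"angular":[0,0,0],"delta_pos":[0.455,0.923,0],"gripper":0},{"angular":[0,0,0],"delta_pos":[0.455,0.923,0],"gripper":0},{"angular":[0,0,0],"delta_pos":[0.455,0.923,0],"gripper":0},{"angular":[0,0,0],"delta_pos":[0.455,0.923,0],"gripper":0},{"angular":[0,0,0],"delta_pos":[0.455,0.923,0],"gripper":0},{"angular":[0,0,0],"delta_pos":[0.455,0.923,0],"gripper":0},{"angular":[0,0,0],"delta_pos":[0.455,0.923,0],"gripper":0},{"angular":[0,0,0],"delta_pos":[0.455,0.923,0],"gripper":0},{"angular":[0,0,0],"delta_pos":[0.455,0.923,0],"gripper":0},{"angular":[0,0,0],"delta_pos":[0.255,0.523,0],"gripper":0},{"angular":[0,0,0],"delta_pos":[0,0,0],"gripper":0}]'
python3 -c "
from hole import *
g=grab_frame('side');f=grab_frame('top');show()
cv2.imwrite('pics/side15.png',g[:,:,::-1]);cv2.imwrite('pics/top15.png',f[:,:,::-1])
print(togo((.635,.0662,.19))[0].round(4))"
```

```text
time: 23.92
tool_pos: [0.6345, 0.0647, 0.1882]
tool_rot: [-0.0, 1.0, -0.001, -0.001]
contact_force: [0.8, 0.7, -0.8]
gripper_width: 0.282
t 24.025 tcp [0.6341 0.0663 0.1886] F [ 0.39 -0.24 -0.89] w 0.283 yaw 0.01 q [-1.300e-02  1.250e-01  1.638e+00  1.000e-03  1.381e+00  1.558e+00] toolz [-1.2e-03  5.0e-04 -1.0e+00]
[ 0.0009  0.0001 -0.0014]
```

```bash
python3 - <<'E'
import cv2
a=cv2.imread("pics/side15.png");cv2.imwrite("pics/c15.png",cv2.resize(a[160:310,200:360],None,fx=5,fy=5,interpolation=cv2.INTER_CUBIC)[:600])
a=cv2.imread("pics/top15.png");cv2.imwrite("pics/c16.png",cv2.resize(a[140:290,220:370],None,fx=4,fy=4,interpolation=cv2.INTER_CUBIC))
E
```

```text
(no output)
```

View pics/c15.png

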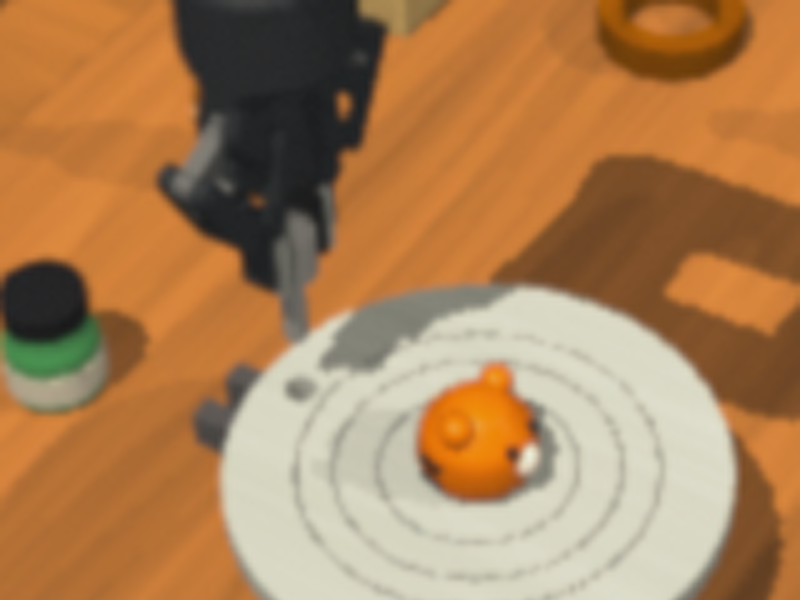

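View pics/c16.png

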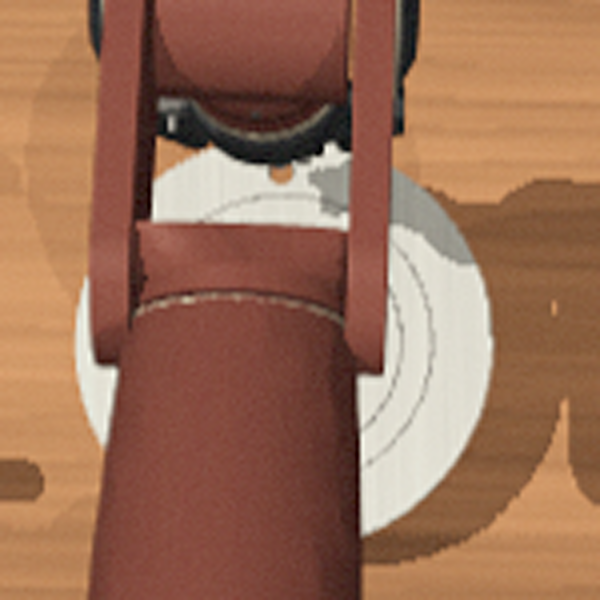

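```bash
python3 - <<'E'
from ov import *
H=proj("side",[[.636,.0662,.0925],[.636,.0662,.1236],[.636,.0662,.1686],[.646,.0662,.1236],[.636,.0762,.1236]]);print(H.round(2).tolist())
a=cv2.imread("pics/side15.png");out=[]
for t in (0,-3,-6):
    b=cv2.resize(a[195:250,235:280],None,fx=6,fy=6,interpolation=cv2.INTER_CUBIC)
    overlay(b,"side",(.635,.0663,.1888),t,0,(235,195),6)
    c=H[0];cv2.circle(b,tuple(((c-[235,195]+.5)*6).astype(int)),3,(0,0,255),-1)
    out.append(b)
cv2.imwrite("pics/c17.png",np.hstack(out))
E
```

```text
[[259.05, 236.57], [258.1, 227.23], [256.65, 213.06], [254.51, 225.56], [255.52, 229.96]]
```

View pics/c17.png

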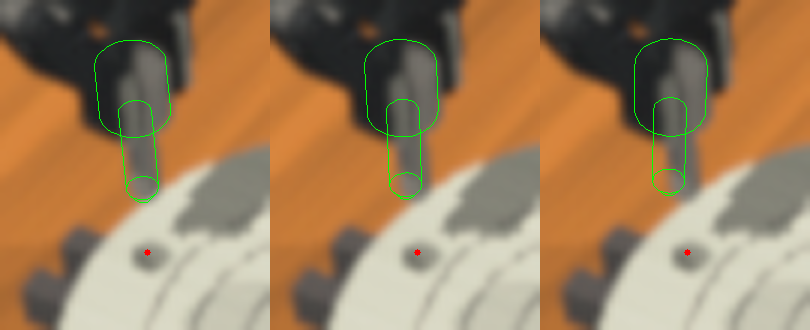

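```bash
python3 -m crank '[{"angular":[0,0,0],"delta_pos":[0,0,0.3],"gripper":0},{"angular":[0,0,0],"delta_pos":[0,0,0.4],"gripper":0},{"angular":[0,0,0],"delta_pos":[0,0,0.2],"gripper":0},{"angular":[0,0,0],"delta_pos":[0,0,0],"gripper":0},{"angular":[0,0,0],"delta_pos":[0,0,0],"gripper":0}]'
python3 - <<'E'
from ov import *
g=grab_frame('side');show();f=grab_frame("top");show()
p=state()["tool_pos"]
a=g[:,:,::-1].copy()
b=cv2.resize(a[195:250,225:290],None,fx=9,fy=9,interpolation=cv2.INTER_CUBIC)
c=b.copy();overlay(c,"side",p,0,0,(225,195),9)
H=proj("side",[[.636,.0662,.0925]])[0];cv2.circle(c,tuple(((H-[225,195]+.5)*9).astype(int)),3,(0,0,255),-1)
cv2.imwrite("pics/c18.png",cv2.resize(np.hstack([b,c]),None,fx=.68,fy=.68))
E
```

```text
time: 24.65
tool_pos: [0.6348, 0.066, 0.1624]
tool_rot: [-0.0, 1.0, 0.0, 0.0]
contact_force: [0.3, 0.2, -0.5]
gripper_width: 0.277
t 24.7 tcp [0.6349 0.0659 0.1626] F [-0.2   0.48 -0.78] w 0.283 yaw 0.01 q [-0.013  0.148  1.657  0.     1.336  1.558] toolz [ 8.e-04  0.e+00 -1.e+00]
t 24.75 tcp [0.635  0.0659 0.1628] F [-0.01  0.29 -0.72] w 0.28 yaw 0.0 q [-0.013  0.148  1.657  0.     1.336  1.558] toolz [ 0.001 -0.    -1.   ]
```

View pics/c18.png

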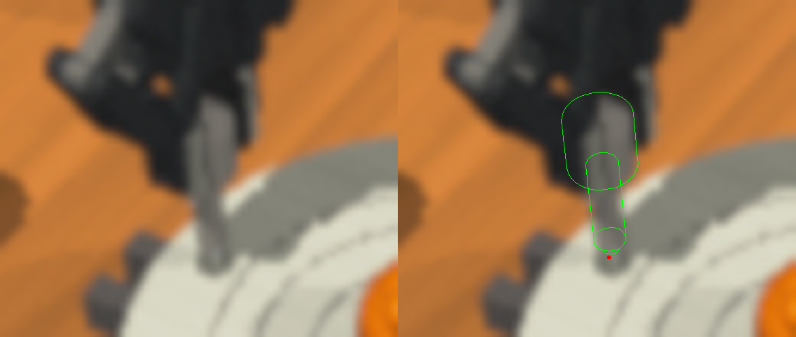

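```bash
python3 -m crank '[{"angular":[0,0,0],"delta_pos":[0,0,0.1],"gripper":0},{"angular":[0,0,0],"delta_pos":[0,0,0.1],"gripper":0},{"angular":[0,0,0],"delta_pos":[0,0,0],"gripper":0}]'
python3 -c "
from hole import *
show();f=grab_frame('side');show()"
python3 -m crank '[{"angular":[0,0,0],"delta_pos":[0,0,0.1],"gripper":0},{"angular":[0,0,0],"delta_pos":[0,0,0.1],"gripper":0},{"angular":[0,0,0],"delta_pos":[0,0,0],"gripper":0}]'
python3 -c "
from hole import *
show();f=grab_frame('side');show()
cv2.imwrite('pics/c19.png',cv2.resize(f[190:260,225:310,::-1],None,fx=8,fy=8,interpolation=cv2.INTER_CUBIC))"
```

```text
time: 25.12
tool_pos: [0.6343, 0.0659, 0.1556]
tool_rot: [-0.0, 1.0, 0.0, -0.0]
contact_force: [0.4, 1.1, -1.2]
gripper_width: 0.281
t 25.125 tcp [0.6343 0.0659 0.1556] F [ 0.39  1.06 -1.21] w 0.281 yaw 0.01 q [-0.013  0.154  1.663 -0.     1.326  1.558] toolz [-9.e-04  0.e+00 -1.e+00]
t 25.175 tcp [0.6345 0.0659 0.1559] F [ 0.11  0.6  -1.  ] w 0.277 yaw 0.01 q [-0.013  0.154  1.662  0.     1.326  1.558] toolz [-5.e-04  0.e+00 -1.e+00]
time: 25.55
tool_pos: [0.6343, 0.0659, 0.1496]
tool_rot: [-0.0, 1.0, 0.0, -0.0]
contact_force: [0.1, 0.7, 0.1]
gripper_width: 0.279
t 25.55 tcp [0.6343 0.0659 0.1496] F [0.08 0.65 0.14] w 0.279 yaw 0.01 q [-0.013  0.16   1.667  0.     1.316  1.558] toolz [-9.e-04  0.e+00 -1.e+00]
t 25.6 tcp [0.6345 0.0659 0.1499] F [ 0.61  0.14 -0.92] w 0.272 yaw 0.01 q [-0.013  0.16   1.667  0.     1.316  1.558] toolz [-5.e-04  0.e+00 -1.e+00]
```

View pics/c19.png

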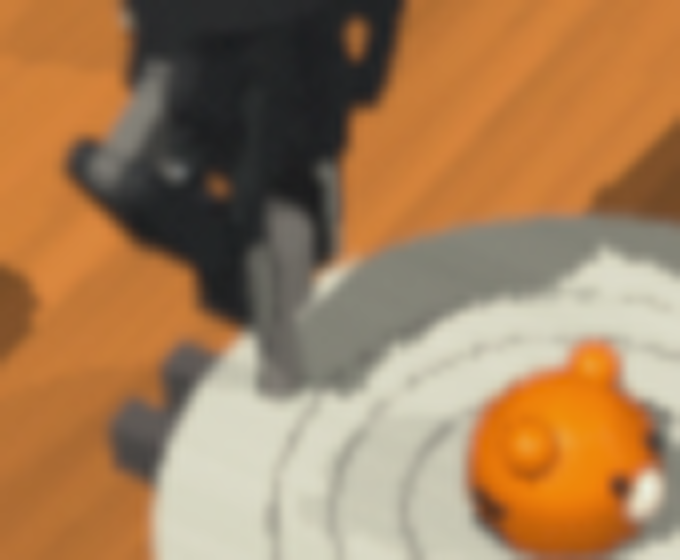

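```bash
python3 -m crank '[{"angular":[0,0,0],"delta_pos":[0,0,0.1],"gripper":0},{"angular":[0,0,0],"delta_pos":[0,0,0.1],"gripper":0},{"angular":[0,0,0],"delta_pos":[0,0,0.1],"gripper":0},{"angular":[0,0,0],"delta_pos":[0,0,0],"gripper":0}]'
python3 -c "
from hole import *
f=grab_frame('side');show()"
python3 -m crank '[{"angular":[0,0,0],"delta_pos":[0,0,0.1],"gripper":0},{"angular":[0,0,0],"delta_pos":[0,0,0.1],"gripper":0},{"angular":[0,0,0],"delta_pos":[0,0,0.1],"gripper":0},{"angular":[0,0,0],"delta_pos":[0,0,0],"gripper":0}]'
python3 -c "
from hole import *
f=grab_frame('side');show()"
```

```text
time: 26.1
tool_pos: [0.6343, 0.0659, 0.1406]
tool_rot: [0.0, 1.0, 0.0, -0.0]
contact_force: [-0.3, 0.0, -0.0]
gripper_width: 0.286
t 26.15 tcp [0.6345 0.0659 0.1409] F [0.2  0.46 0.25] w 0.28 yaw 0.01 q [-0.013  0.168  1.673  0.     1.301  1.558] toolz [-4.e-04  0.e+00 -1.e+00]
time: 26.65
tool_pos: [0.6343, 0.0659, 0.1316]
tool_rot: [0.0, 1.0, 0.0, -0.0]
contact_force: [-0.6, 0.6, -1.4]
gripper_width: 0.28
t 26.7 tcp [0.6345 0.0659 0.1319] F [-0.15 -0.9  -1.7 ] w 0.279 yaw 0.0 q [-0.013  0.178  1.678  0.     1.286  1.558] toolz [-4.e-04  0.e+00 -1.e+00]
```

Free so far; now the slot entry.

```bash
python3 -m crank '[{"angular":[0,0,0],"delta_pos":[0,0,0.07],"gripper":0},{"angular":[0,0,0],"delta_pos":[0,0,0.07],"gripper":0},{"angular":[0,0,0],"delta_pos":[0,0,0],"gripper":0}]'
python3 -c "
from hole import *
f=grab_frame('side');show()"
python3 -m crank '[{"angular":[0,0,0],"delta_pos":[0,0,0.07],"gripper":0},{"angular":[0,0,0],"delta_pos":[0,0,0.07],"gripper":0},{"angular":[0,0,0],"delta_pos":[0,0,0],"gripper":0}]'
python3 -c "
from hole import *
f=grab_frame('side');show()"
python3 -m crank '[{"angular":[0,0,0],"delta_pos":[0,0,0.06],"gripper":0},{"angular":[0,0,0],"delta_pos":[0,0,0.06],"gripper":0},{"angular":[0,0,0],"delta_pos":[0,0,0],"gripper":0}]'
python3 -c "
from hole import *
f=grab_frame('side');show()
cv2.imwrite('pics/c20.png',cv2.resize(f[190:260,225:310,::-1],None,fx=8,fy=8,interpolation=cv2.INTER_CUBIC))"
```

```text
time: 27.08
tool_pos: [0.6345, 0.0659, 0.1276]
tool_rot: [-0.0, 1.0, 0.0, -0.0]
contact_force: [-1.1, -0.1, -0.1]
gripper_width: 0.282
t 27.125 tcp [0.6346 0.0659 0.1278] F [ 0.33  0.3  -1.38] w 0.28 yaw 0.01 q [-0.013  0.182  1.681  0.     1.279  1.558] toolz [-2.e-04  0.e+00 -1.e+00]
time: 27.5
tool_pos: [0.6344, 0.0659, 0.1234]
tool_rot: [-0.0, 1.0, 0.0, -0.0]
contact_force: [0.6, 0.3, -1.3]
gripper_width: 0.278
t 27.55 tcp [0.6345 0.0659 0.1236] F [ 0.15  0.79 -0.33] w 0.281 yaw 0.0 q [-0.013  0.186  1.683  0.     1.272  1.558] toolz [-4.e-04  0.e+00 -1.e+00]
time: 27.92
tool_pos: [0.6345, 0.0659, 0.1199]
tool_rot: [0.0, 1.0, 0.0, -0.0]
contact_force: [-0.0, -0.4, -0.1]
gripper_width: 0.283
t 27.975 tcp [0.6346 0.0659 0.12  ] F [-0.31 -0.6  -0.42] w 0.279 yaw 0.0 q [-0.013  0.19   1.685  0.     1.266  1.558] toolz [-3.e-04  0.e+00 -1.e+00]
```

View pics/c20.png

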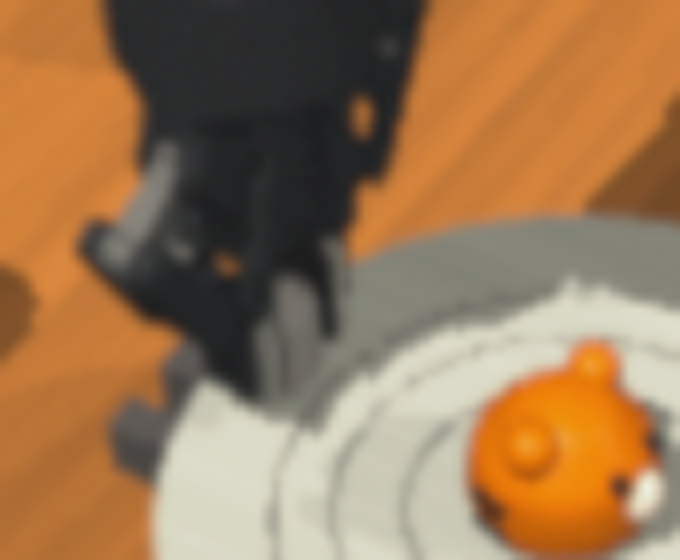

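```bash
python3 -m crank '[{"angular":[0,0,0],"delta_pos":[0,0,0.08],"gripper":0},{"angular":[0,0,0],"delta_pos":[0,0,0.08],"gripper":0},{"angular":[0,0,0],"delta_pos":[0,0,0.02],"gripper":0},{"angular":[0,0,0],"delta_pos":[0,0,0],"gripper":0}]'
python3 -c "
from hole import *
f=grab_frame('side');show()"
python3 -m crank '[{"angular":[0,0,0],"delta_pos":[0,0,0.02],"gripper":0},{"angular":[0,0,0],"delta_pos":[0,0,0.02],"gripper":0},{"angular":[0,0,0],"delta_pos":[0,0,0],"gripper":0}]'
python3 -c "
from hole import *
f=grab_frame('side');show()"
```

```text
time: 28.48
tool_pos: [0.6346, 0.0659, 0.1146]
tool_rot: [-0.0, 1.0, 0.0, -0.0]
contact_force: [-0.3, 0.4, -0.3]
gripper_width: 0.28
t 28.525 tcp [0.6347 0.0659 0.1148] F [-0.01 -1.23 -0.9 ] w 0.28 yaw 0.01 q [-0.013  0.196  1.688  0.     1.258  1.558] toolz [-0.  0. -1.]
time: 28.9
tool_pos: [0.6346, 0.0659, 0.1135]
tool_rot: [-0.0, 1.0, 0.0, -0.0]
contact_force: [-0.4, 0.3, -1.3]
gripper_width: 0.283
t 28.95 tcp [0.6346 0.0659 0.1135] F [-0.07 -0.38 -1.23] w 0.281 yaw 0.01 q [-0.013  0.197  1.689  0.     1.256  1.558] toolz [-1.e-04  0.e+00 -1.e+00]
```

```bash
python3 -m crank '[{"angular":[0,0,0],"delta_pos":[0,0,0.02],"gripper":0},{"angular":[0,0,0],"delta_pos":[0,0,0.01],"gripper":0},{"angular":[0,0,0],"delta_pos":[0,0,0],"gripper":0}]'
python3 -c "
from hole import *
f=grab_frame('side');show()"
python3 -m crank '[{"angular":[0,0,0],"delta_pos":[0,0,0.01],"gripper":0},{"angular":[0,0,0],"delta_pos":[0,0,0.01],"gripper":0},{"angular":[0,0,0],"delta_pos":[0,0,0],"gripper":0}]'
python3 -c "
from hole import *
f=grab_frame('side');show()
f=grab_frame('side');show()"
```

```text
time: 29.32
tool_pos: [0.6346, 0.0659, 0.1126]
tool_rot: [0.0, 1.0, 0.0, -0.0]
contact_force: [-0.1, 1.1, -1.8]
gripper_width: 0.28
t 29.375 tcp [0.6346 0.0659 0.1126] F [ 0.66 -0.39 -1.  ] w 0.281 yaw 0.01 q [-0.013  0.198  1.689  0.     1.254  1.558] toolz [-1.e-04  0.e+00 -1.e+00]
time: 29.75
tool_pos: [0.6347, 0.0659, 0.1121]
tool_rot: [-0.0, 1.0, 0.0, 0.0]
contact_force: [0.3, -0.6, 0.1]
gripper_width: 0.278
t 29.8 tcp [0.6346 0.0659 0.1121] F [ 0.15 -0.33 -0.21] w 0.282 yaw 0.01 q [-0.013  0.199  1.69   0.     1.253  1.558] toolz [-0.  0. -1.]
t 29.85 tcp [0.6346 0.0659 0.1121] F [-0.32 -0.39 -1.21] w 0.279 yaw 0.0 q [-0.013  0.199  1.69   0.     1.253  1.558] toolz [-0.  0. -1.]
```

```bash
python3 -m crank '[{"angular":[0,0,0],"delta_pos":[0,0,0.01],"gripper":0},{"angular":[0,0,0],"delta_pos":[0,0,0.01],"gripper":0},{"angular":[0,0,0],"delta_pos":[0,0,0],"gripper":0}]'
python3 -c "
from hole import *
f=grab_frame('side');show()
f=grab_frame('side');show()
cv2.imwrite('pics/c21.png',cv2.resize(f[190:260,225:310,::-1],None,fx=8,fy=8,interpolation=cv2.INTER_CUBIC))"
```

```text
time: 30.22
tool_pos: [0.6347, 0.0659, 0.1118]
tool_rot: [0.0, 1.0, 0.0, 0.0]
contact_force: [-1.5, -0.1, 1.9]
gripper_width: 0.282
t 30.275 tcp [0.6347 0.0658 0.1117] F [-1.78 -0.13  0.75] w 0.276 yaw 0.01 q [-0.013  0.199  1.69  -0.     1.252  1.558] toolz [ 1.e-04 -1.e-04 -1.e+00]
t 30.325 tcp [0.6347 0.0659 0.1117] F [-1.29  0.25  2.06] w 0.279 yaw 0.01 q [-0.013  0.199  1.69  -0.     1.252  1.558] toolz [ 1.e-04 -0.e+00 -1.e+00]
```

View pics/c21.png

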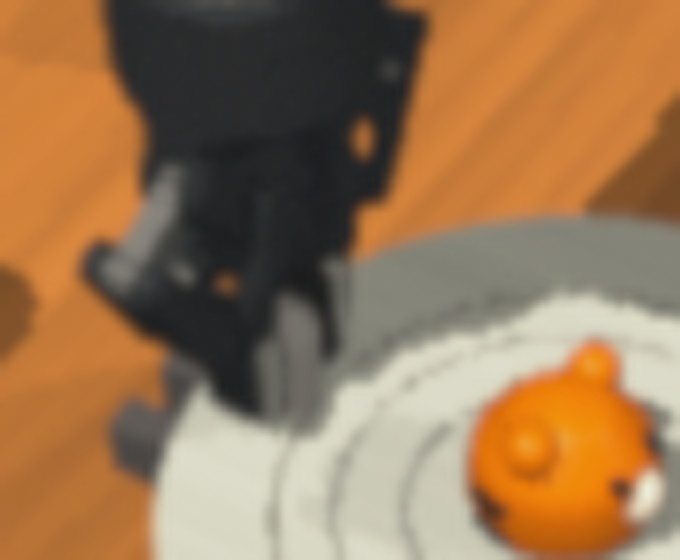

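```bash
python3 -m crank '[{"angular":[0,0,0],"delta_pos":[0,0,0],"gripper":0.35},{"angular":[0,0,0],"delta_pos":[0,0,0],"gripper":0.45},{"angular":[0,0,0],"delta_pos":[0,0,0],"gripper":0.6},{"angular":[0,0,0],"delta_pos":[0,0,0],"gripper":0.6},{"angular":[0,0,0],"delta_pos":[0,0,0],"gripper":0.6}]'
python3 -c "
from hole import *
show()
f=grab_frame('side');show()
cv2.imwrite('pics/c22.png',cv2.resize(f[190:260,225:310,::-1],None,fx=8,fy=8,interpolation=cv2.INTER_CUBIC))"
```

```text
time: 30.95
tool_pos: [0.6346, 0.0658, 0.1114]
tool_rot: [0.0, 1.0, 0.0, -0.0]
contact_force: [-0.7, -0.0, -0.1]
gripper_width: 0.603
t 30.95 tcp [0.6346 0.0658 0.1114] F [-0.67 -0.01 -0.15] w 0.603 yaw 0.0 q [-0.013  0.2    1.69  -0.     1.252  1.558] toolz [-0. -0. -1.]
t 31.0 tcp [0.6346 0.0659 0.1115] F [-0.6  -0.04  0.42] w 0.597 yaw 0.01 q [-0.013  0.2    1.69   0.     1.252  1.558] toolz [ 0.  0. -1.]
```

View pics/c22.png

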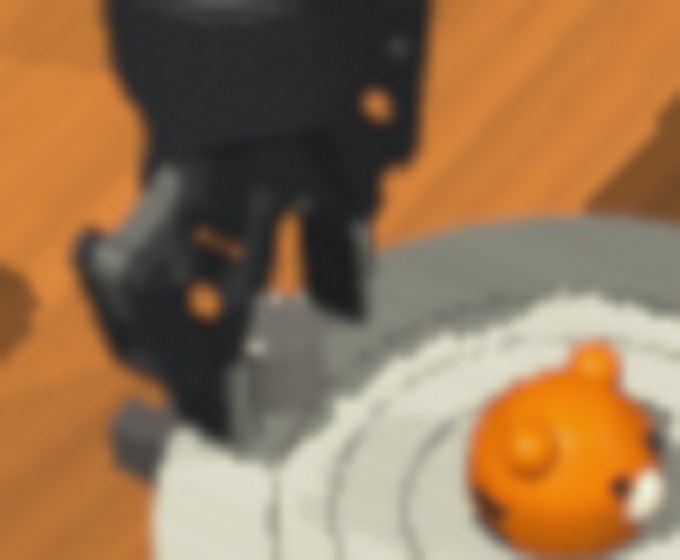

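```bash
python3 -m crank '[{"angular":[0,0,0],"delta_pos":[0,0,-0.2],"gripper":0.6},{"angular":[0,0,0],"delta_pos":[0,0,-0.5],"gripper":0.6},{"angular":[0,0,0],"delta_pos":[0,0,-1],"gripper":0.6},{"angular":[0,0,0],"delta_pos":[0,0,-1],"gripper":0.6},{"angular":[0,0,0],"delta_pos":[0,0,-1],"gripper":0.6},{"angular":[0,0,0],"delta_pos":[0,0,-1],"gripper":0.6},{"angular":[0,0,0],"delta_pos":[0,1,0],"gripper":0.6},{"angular":[0,0,0],"delta_pos":[0,1,0],"gripper":0.6},{"angular":[0,0,0],"delta_pos":[0,1,0],"gripper":0.6},{"angular":[0,0,0],"delta_pos":[0,1,0],"gripper":0.6},{"angular":[0,0,0],"delta_pos":[0,1,0],"gripper":0.6},{"angular":[0,0,0],"delta_pos":[0,1,0],"gripper":0.6}]'
python3 -m crank '[{"angular":[0,0,0],"delta_pos":[0,1,0],"gripper":0.6},{"angular":[0,0,0],"delta_pos":[0,0.5,0],"gripper":0.6},{"angular":[0,0,0],"delta_pos":[0,0,0],"gripper":0.6},{"angular":[0,0,0],"delta_pos":[0,0,0],"gripper":0.6}]'
python3 - <<'E'
from ov import *
f=grab_frame('side');show();g=grab_frame("top")
cv2.imwrite("pics/side23.png",f[:,:,::-1]);cv2.imwrite("pics/top23.png",g[:,:,::-1])
a=cv2.resize(f[200:280,225:325,::-1],None,fx=6,fy=6,interpolation=cv2.INTER_CUBIC)
overlay(a,"side",(.636,.0662,.112),0,0,(225,200),6)
cv2.imwrite("pics/c23.png",a)
b=cv2.resize(g[150:290,225:355,::-1],None,fx=4.2,fy=4.2,interpolation=cv2.INTER_CUBIC);cv2.imwrite("pics/c24.png",b)
s=g[170:200,275:305].astype(int);
# head top centre
sat=s.max(2)-s.min(2);print(s.mean(2).astype(int)[2:24,4:26])
E
```

```text
time: 32.5
tool_pos: [0.6348, -0.1152, 0.2542]
tool_rot: [0.0, 1.0, 0.0, 0.001]
contact_force: [0.4, 0.2, -1.2]
gripper_width: 0.599
time: 33.0
tool_pos: [0.6348, -0.1582, 0.2527]
tool_rot: [-0.0, 1.0, 0.0, 0.0]
contact_force: [-0.6, -0.5, 0.9]
gripper_width: 0.598
t 33.05 tcp [ 0.6348 -0.1581  0.2527] F [-0.08 -0.08  0.07] w 0.601 yaw 0.07 q [-0.358  0.118  1.537  0.     1.487  1.212] toolz [ 1.e-04  3.e-04 -1.e+00]
[[142 141 122 101  99 102 101  99 112 133 135 136 137  83  96 104 100 102
  101  89  80  74]
 [143 147 121 101  97  95  98 112 125 147 150 152 153 106 111 115 118 102
   98  92  77  78]
 [144 153 146 134 151 171 174 178 176 182 183 185 185 175 175 185 187 185
  183 165 156 135]
 [191 193 191 183 195 207 205 202 198 196 196 195 196 199 209 213 216 217
  219 206 205 197]
 [218 215 213 203 204 203 202 195 191 189 191 191 189 190 203 210 215 216
  215 215 215 216]
 [215 213 216 201 202 199 191 191 191 189 191 192 190 191 191 193 189 189
  213 215 214 214]
 [213 211 214 199 202 194 190 189 190 189 192 191 193 189 192 179 146 139
  186 189 214 215]
 [216 212 216 209 201 192 19
[... 667 characters left out ...]
2 166 134  99  94 126 144 145
  145 143 140 186]
 [216 213 215 213 215 220 208 193 147  98  87  88 100  98 118 143 144 147
  147 145 140 213]
 [215 215 216 216 203 194 196 194 172 148 149 147 134 131 154 158 132 129
  130 128 185 217]
 [218 199 194 198 171 164 191 187 194 198 202 201 194 191 197 196 184 186
  167 164 187 196]
 [195 193 194 196 193 200 215 216 214 214 216 220 217 215 214 214 215 219
  209 206 190 193]
 [195 213 218 217 217 219 216 214 213 213 214 216 215 211 214 213 212 217
  216 217 217 217]
 [217 217 215 214 216 217 214 214 212 212 214 215 214 213 213 213 213 215
  215 213 214 215]
 [216 215 215 215 216 219 214 213 212 212 215 217 214 214 213 211 213 214
  216 214 214 216]]
```

View pics/c23.png

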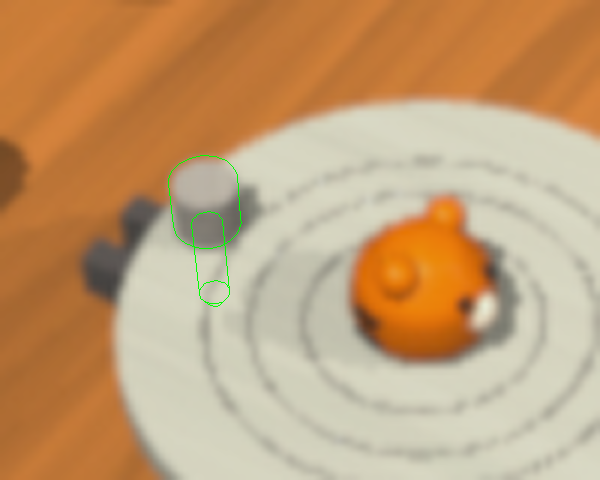

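View pics/c24.png

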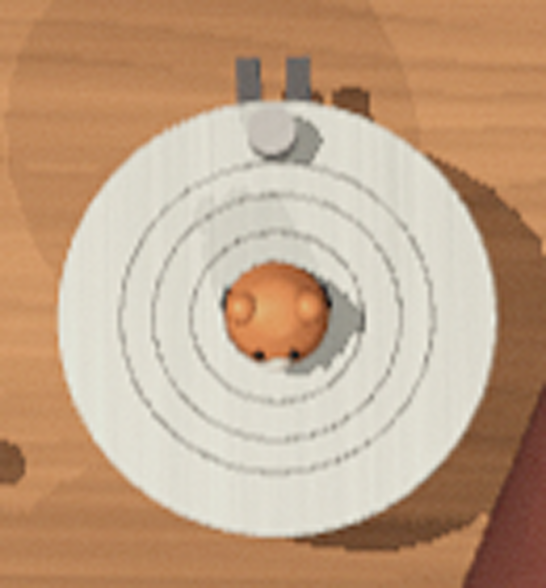

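View pics/top23.png

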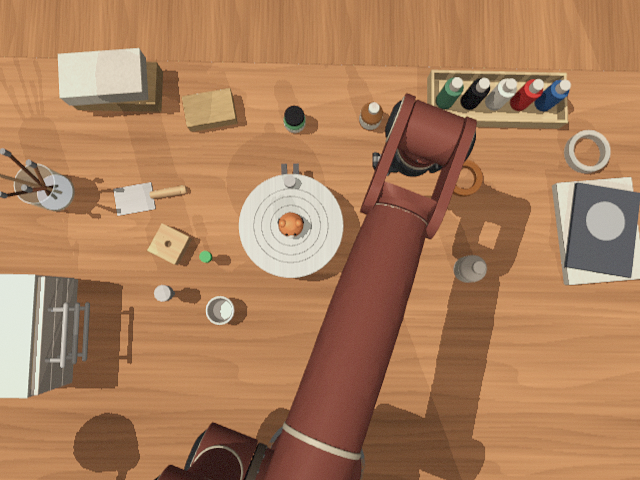

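```bash
python3 - <<'E'
from ov import *
f=grab_frame("top")
# head-top centroid: faint grey (~190) disc
s=f[172:192,277:300].mean(2);m=((s>180)&(s<199)).astype(np.uint8)
k=cv2.connectedComponentsWithStats(m);i=1+np.argmax(k[2][1:,4]);p=k[3][i]+[277,172];print(k[2][i],p,onz("top",p,.116).round(4))
for n in ("glue_bottle","ghost","bead_cup","tape_roll","modelling_tool"):
    r=landmark_of("side",n) if n!="x" else 0
    if r: print(n,np.round(r[0]["pixel"],1))
print(state()["time"]);print(job_done())
E
```

```text
[  7   2  16  12 110] [289.37272727 179.75454545] [0.6374 0.0662 0.116 ]
glue_bottle [405.2 191.4]
ghost [414.5 253.3]
bead_cup [238.1 376.3]
tape_roll [333.7 164.9]
modelling_tool [179.9 372.2]
33.4
the job is handed in; nothing more can be done
None
```

The wheel is locked: it rests with its hole over the slot, and the pin is through both with its head on the wheel. The job was handed in at 33.4 s of the 69 s allowed.

- **Wheel:** I stopped it with the shut fingertips, reading about 5–6 N at most. I then turned it by fingertip drag until the hole was over the slot. The first release and re-touch knocked it off by a degree or so, so I repeated the move and lifted slowly. It stayed by itself about 0.2° (0.3 mm) from the slot line. That reading was steady from the release at about 17.6 s until I fetched the pin.
- **Pin:** I took the grey pin from the block and left the green one and the larger grey one alone. It went through the hole and into the slot with no more than about 2 N. I then opened the gripper and moved it clear.
- **Last checks:**
  - The side picture shows the pin upright, within a pixel of the outline of a fully home pin.
  - The top picture puts the head at (0.637, 0.066) m against the slot at (0.636, 0.066) m.
  - The figure and the other things look unmoved in the final pictures.
- **Disagreements:**
  - In the last network check, the bead cup reading landed on the empty pin block. The pictures show the cup where it was.
  - The ghost reading was about 4 pixels lower than at the start. I put that down to network noise and did not check it further.
  - A side picture in mid-carry suggested a slight pin tilt, but the next two pictures did not confirm it.

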